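# Pin the handwheel shaft: flat under the setscrew, then tighten

### The arm

A 6-joint arm with a two-finger parallel gripper is mounted at the origin on the work surface. World frame = base frame: x ahead of the robot, y to its left, z up, the work surface at z = 0. Lengths are in m, angles in degrees, forces in N, time in s.
With the tool pointing down it reaches from about 0.325 to 0.925 m from the base axis. Payload 3.1 kg.
Tool frame: the origin (TCP) lies midway between the tips of the shut fingers; the grasp point (between the pads) lies 19 mm behind it; z points along the fingers, y is the line along which they close (so a half turn about z gives the same grasp; the last joint's range is limited). The gripper opens to 85 mm and grips with 20 to 120 N. Pads are 22 mm wide; open, the fingers measure 114 mm over their backs; the gripper's body (76 mm by 85 mm) begins 54 mm behind the grasp point. The pads swing forward as they close: fully open they stand 13 mm farther back than shut.
Start: joints at [64.675, 12.427, 92.441, -0, 75.132, -6.429], TCP at [0.202, 0.591, 0.231] pointing down, gripper open.
Joint ranges: [-157.48, 157.48], [-44.54, 120.13], [17.64, 146.25], [-64.5, 244.5], [7.68, 150.69], [-147.95, 147.95]. Speed limits (degrees/s): [159.86, 159.86, 180, 180, 180, 180].

### API

Orientations are given as [roll, pitch, yaw] about the fixed x, y, z axes, in that order (R = Rz(yaw) Ry(pitch) Rx(roll)).
In Python, from bench import r gives the robot as it stands. The module is installed in compiled form; this text tells all that it offers.
- The arm moves only by the tool apply_moves, never from a script. Its argument "targets" is a list of rows, each an object with "translation": the shift along the world's x, y, z in m, a list of three; "turn": the turn about the world's z in rad; "fingers": the closure, from 0 (fully open) to 1 (shut). In form: [{"translation": [dx, dy, dz], "turn": turn, "fingers": fingers}, ...]. A call has 1 to 8 rows; each row shifts and turns the commanded pose from where the row before left it; what a row does not reach is not made up. A row lasts 1/12 s, in which the tool goes at most 41.7 mm and 7.16 degrees, less where a joint would pass 70% of its speed; a pose out of reach is approached as far as the arm can. A call with a gripper value outside its range is refused whole. The fingers move at their own pace and stop on an object; "grip_force" is the grip in N (left out, the last holds). Time passes only in rows, so rows that do not move let the fingers close. It gives the time, the measured TCP pose, the force, the opening and the grip force at its end, in the units of the state.
- r.read_state(): the state, without advancing time (a new reading comes with each control period).
- r.get_image(name): name is "side" or "top" or "wrist"; returns (picture, depth): 420x560x3 uint8, red, green, blue; 420x560 float32, m along the optical axis (not along the pixel's ray), 0 where there is no reading.
- r.calibration(name): a dict with "fx", "fy", "cx", "cy" (pixels), "dist_coeffs" ([k1, k2, p1, p2, k3] as OpenCV has them; the pictures are not rectified), "R" (3x3) and "t" (3): a world point X has camera coordinates R X + t. Camera axes: x right, y down, z forward; pixel columns grow to the right and rows downward; lengths in m; the calibration is good to about 2 mm. A picture is of the moment at which its call begins: read the wrist's pose just before it. calibration takes no time and is no camera call; for the wrist camera it gives the pose at the moment of the call.
- r.finish_job(): hands the job in; it is judged then, once.
The state is a dict: "t": time; "qpos": joint angles; "joint_velocities": joint speeds; "tau": joint torques, N m; "tcp_pos": TCP position; "ee_rot": TCP orientation; "contact_force": force on the tool from outside, world axes, zero at the start; "wrist_torque": the same for the moment, N m; "grip_width": opening from 0.0 (shut) to 1.0 (fully open); "finger_force": force on a finger pad.
Only numpy, scipy, OpenCV 4.12 (cv2) and the standard library are available. Lean on these libraries where they do the work, as an engineer would, in place of code of your own. Each camera call takes 0.05 s, during which the arm holds its last target. There are 200 camera calls.

### The job

Turn the handwheel until the milled flat on its shaft faces straight up, square under the setscrew in the coupling boss, and let go of the wheel. Then take the T-handle hex key off the open case, stand it fully home in the setscrew and let go of it, take a fresh hold and tighten the screw clockwise as far as it will go without turning the shaft off its flat. Leave the key standing in the screw, and leave the other things on the bench where they are.

Things in the scene. Friction and masses are not known exactly. Their poses are not given: they have to be found in the camera images.
- drive: Hand drive fixed to the bench on a steel plate 180 x 310 x 12 mm. Origin: on the bench below the setscrew; z up; y along the shaft, whose axis is level, 80 mm up. Along y: coupling sleeve, dia 72 mm, -43 to +40 mm, does not turn; gearbox +60 to +153 mm, 146 mm high; bare shaft -43 to -86 mm; pillow block to -134 mm, 134 mm high; handwheel, outer dia 127 mm, at -176 mm.
- boss_top (a point): Centre of the top of the round boss (dia 46 mm) on the coupling sleeve, 130 mm above the bench: the mouth of the countersunk tapped hole (dia 25 mm) in which the setscrew sits, 3 mm deep. Straight above the drive's origin; axes as the drive's.
- shaft (a joint): Angle of shaft and handwheel about the drive's y axis. 0 = the flat faces straight up, at the setscrew; positive = top turned towards the drive's -x side. Range -0.9 to 1.9, starts between 0.6 and 1.6. Stiff (0.25 N m, about 5 N at the handle); stays where it is left.
- flat (a point): Centre of the bright milled flat (27 mm wide, the only one) on the bare, dark dia 40 mm shaft between coupling and pillow block, 13 mm from the shaft's axis. The z axis is square to the flat, outwards: straight up when the shaft is right.
- handle_mid (a point): Middle of the handwheel's black handle, dia 23 mm, 68 mm long, parallel to the shaft, 54 mm from its axis, 230 mm from the setscrew along the drive's -y. It spins on its own pin, so a grip on it may keep its orientation while the wheel turns (so this point's orientation says nothing). It stands (shaft joint - 0.5) rad from straight up about the shaft's axis, positive towards the drive's -x side.
- socket (a point): Centre of the floor of the setscrew's hexagon socket, 105 mm above the bench. 12 mm across flats, 22 mm deep, open upwards (mouth at 127 mm, slightly tapered). Its z axis is up; its x axis points at a corner of the hexagon (a corner every 60 degrees) and turns with the screw. The key has about 0.8 mm of play to each side and 8 degrees of turning play in it.
- setscrew (a joint): Angle of the setscrew. Grows as it is turned clockwise seen from above; 0 = fully tight, against a stop. Starts between -1.4 and -1.1. Friction about 0.45 N m all the way.
- key: Steel T-handle hex key, 200 to 290 g, lying across the case's rims. Shank 12 mm across flats, round cross bar dia 12 x 110 mm. Origin: where their axes cross, 56 mm above the bench; x along the shank to the tip (160 mm), y along the bar, z up when lying. Two hex corners point along +y and -y. Centre of mass 50 mm from the bar. Left in the socket it stands, leaning up to 6 degrees, bar 265 mm up.
- key_tip (a point): Centre of the end of the key's shank, 160 mm from the bar's axis; nose chamfered by 2 to 3 mm.
- key_grip (a point): Point on the shank's axis 45 mm from the bar and 115 mm from the tip, 16 mm inside the case's wall when lying there: room for the fingers on both sides and below.
- case: Open aluminium case half, fixed, 130 mm (its x) x 160 mm (its y) x 50 mm high, walls and floor 4 mm. Origin: centre of its underside. The key lies across it along its x axis, bar on the -x side, tip on the +x side.
- crimper: Crimping pliers with yellow handles, 220 mm, lying on the bench: leave alone.
- screwdriver: Screwdriver, 170 mm, red handle, lying on the bench: leave alone.
- spanner: Open-ended spanner, 190 mm, lying on the bench: leave alone.
- spray_can: Spray can, dia 66 mm, 170 mm high, standing: leave alone.
- phone: Phone, 155 x 74 x 9 mm, lying: leave alone.
- red_cap: Red round cap, dia 76 mm, 18 mm high: leave alone.
- tape: Roll of black tape, dia 60 mm, 19 mm high: leave alone.
- connector: Round metal connector, dia 60 mm, 46 mm high: leave alone.
Not all that is in view belongs to the job. There is more than one size of the key; the one meant has the size given above.

How it is judged:
By the outcome, as a careful person would: the job done as asked, in the order asked, and still so for the second after the job is handed in, with the robot touching nothing.
It also fails if it takes over 69 s, if anything falls off the work surface, if the arm or the gripper's body presses on something with over 40 N, if the wrist force passes 120 N, or if a joint passes its speed limit or range.

## Working session

There is one attempt and no reset: what is moved stays moved. The work goes in short steps, Python scripts to look and compute and a tool call to move; the robot and the scene stay as the last step left them, time stands still between calls to the robot, and variables do not carry over. Pictures are saved under pics/ and viewed, at most 10 in all, crops included, and the job is handed in when it is done.

Besides the shell and the picture viewer there is one more tool, called after "Emit:" as name(argument=value, ...) on one line, values as JSON. apply_moves: Moves the arm, as the interface text tells. Its arguments: {"type":"object","properties":{"targets":{"type":"array","items":{"type":"object","properties":{"translation":{"type":"array","items":{"type":"number"}},"turn":{"type":"number"},"fingers":{"type":"number"}}}},"grip_force":{"type":"number"}},"required":["targets"]}

```bash
mkdir -p pics; cat > h.py <<'E'
import numpy as np, cv2
from bench import r
def cal(n):
    c=r.calibration(n); K=np.array([[c['fx'],0,c['cx']],[0,c['fy'],c['cy']],[0,0,1.]])
    return K,np.array(c['dist_coeffs'],float),np.array(c['R']),np.array(c['t'])
def ray(C,uv):
    K,d,R,t=C; p=cv2.undistortPoints(np.array([[uv]],float),K,d)[0,0]
    return -R.T@t, R.T@np.array([p[0],p[1],1.])
def atz(C,uv,z):
    o,v=ray(C,uv); return o+v*(z-o[2])/v[2]
def atdepth(C,uv,D):
    o,v=ray(C,uv); D=D[int(round(uv[1])),int(round(uv[0]))]; return o+v*D
def proj(C,X):
    K,d,R,t=C; return cv2.projectPoints(np.atleast_2d(np.array(X,float)),cv2.Rodrigues(R)[0],t,K,d)[0][:,0]
def snap(n):
    C=cal(n); im,D=r.get_image(n); np.savez('last_%s.npz'%n,im=im,D=D,K=C[0],d=C[1],R=C[2],t=C[3]); return im,D,C
def load(n):
    z=np.load('last_%s.npz'%n); return z['im'],z['D'],(z['K'],z['d'],z['R'],z['t'])
def save(f,im,box=None,s=1):
    if box: im=im[box[1]:box[3],box[0]:box[2]]
    cv2.imwrite('pics/'+f,cv2.resize(im[:,:,::-1],None,fx=s,fy=s,interpolation=cv2.INTER_CUBIC))
E
python3 - <<'E'
from h import *
for n in('top','side'):
    im,D,C=snap(n); save(n+'0.png',im,s=1.4)
    print(n,-C[2].T@C[3],C[2])
print(r.read_state())
E
```

```text
top [0.34432058 0.05175946 1.72814536] [[ 1.33351701e-02 -9.99909782e-01  1.61271220e-03]
 [-9.94843954e-01 -1.34297418e-02 -1.00524375e-01]
 [ 1.00536964e-01 -2.63887345e-04 -9.94933289e-01]]
side [0.90329993 0.82211336 0.75982276] [[-0.88321764  0.46845432 -0.02184401]
 [ 0.29794887  0.52455984 -0.79753586]
 [-0.36215063 -0.71090613 -0.60287593]]
{'t': 0.1, 'qpos': array([ 6.46758987e+01,  1.24733549e+01,  9.25224165e+01,  2.36810294e-04,
        7.51314792e+01, -6.43069350e+00]), 'joint_velocities': array([-0.04452127, -0.1578732 , -0.16479671,  0.02035956,  0.0179913 ,
        0.07193611]), 'tau': array([-9.72843518e-04, -3.98080945e+01, -3.04970062e+01, -1.34946322e-04,
        4.30890897e-03,  1.18469859e-05]), 'tcp_pos': array([0.20205575, 0.59064166, 0.23006034]), 'ee_rot': array([-1.79873576e+02, -1.44795340e-02,  1.61106515e+02]), 'contact_force': array([0.65560261, 0.01078265, 0.54041141]), 'wrist_torque': array([ 0.00470907, -0.01426263,  0.00462854]), 'finger_force': 0.0, 'grip_width': 0.99778896620946}
```

View pics/top0.png

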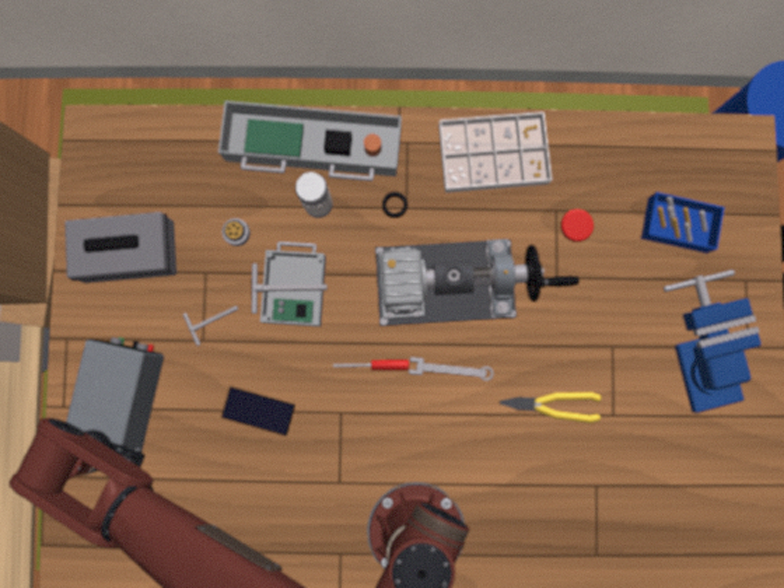

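View pics/side0.png

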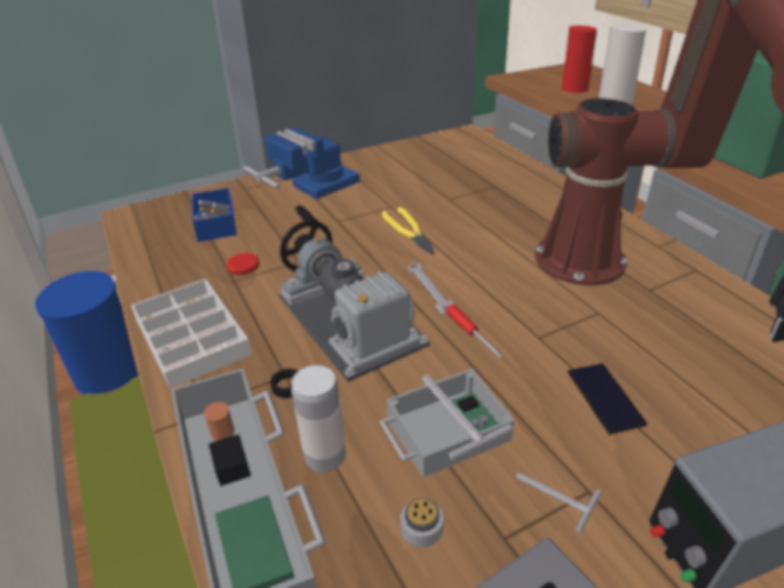

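```bash
python3 - <<'E'
from h import *
im,D,C=load('top')
a=cv2.resize(im[165:239,262:422],None,fx=5,fy=5,interpolation=cv2.INTER_CUBIC)[:, :800]
b=cv2.resize(im[170:245,125:245],None,fx=3,fy=3,interpolation=cv2.INTER_CUBIC)
im2,D2,C2=load('side')
c=cv2.resize(im2[140:280,190:310],None,fx=1.6,fy=1.6,interpolation=cv2.INTER_CUBIC)
o=np.zeros((600,800,3),np.uint8); o[:370,:800]=a; o[372:597,:360]=b; o[372:596,400:592]=c
save('c1.png',o)
# rough points
for n,uv in dict(boss=(324,196),barmid=(181.5,205.5),barA=(181.5,189),barB=(182,222),tip=(231,206),s_tip=(169,220),s_bar=(137,234)).items():
    print(n,D[int(uv[1]),int(uv[0])],atdepth(C,uv,D).round(4))
E
```

```text
boss 1.6389387 [ 0.5628 -0.0704  0.103 ]
barmid 1.670232 [0.5328 0.3649 0.0641]
barA 1.6801726 [0.5852 0.3681 0.0563]
barB 1.6697388 [0.4819 0.3618 0.0637]
tip 1.6767445 [0.5335 0.2124 0.0619]
s_tip 1.7318392 [0.4928 0.4151 0.0024]
s_bar 1.7206179 [0.4462 0.5145 0.0089]
```

View pics/c1.png

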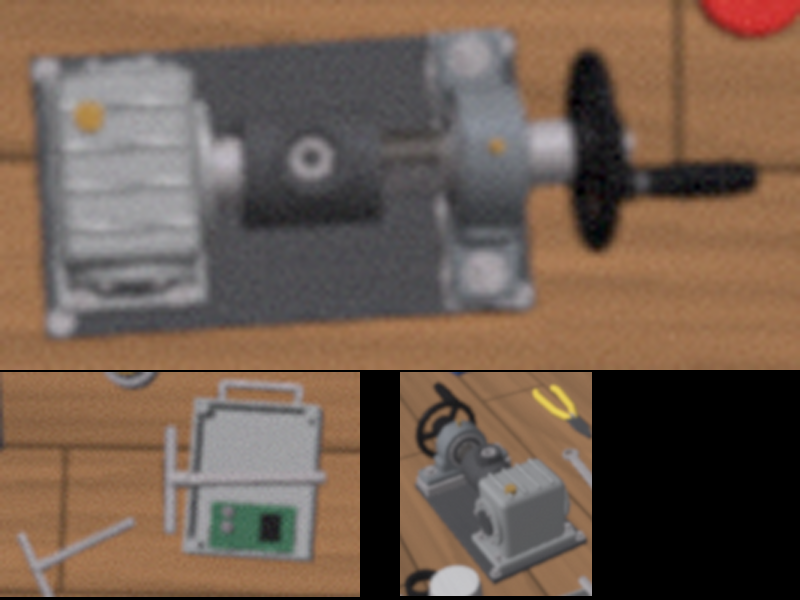

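```bash
python3 - <<'E'
from h import *
im,D,C=load('top')
f=lambda u,v:(262+u/5-.4,165+v/5-.4)
P=[atz(C,f(*p),.012) for p in[(45,337),(532,309),(515,31),(31,60)]]
for p in P: print(p.round(4))
e=P[0]+P[3]-P[1]-P[2]; print('yaw',np.degrees(np.arctan2(-e[0],e[1])), 'len',np.linalg.norm(e)/2, np.linalg.norm(P[0]-P[3]))
print('boss',atz(C,f(311,158),.13),'hA',atz(C,f(645,183),.12),'hB',atz(C,f(755,177),.12))
g=lambda u,v:(125+u/3-.33,170+(v-372)/3-.33)
for n,p in dict(barA=(170,427),barB=(170,533),junction=(170,480),tip=(325,478)).items(): print(n,atz(C,g(*p),.056).round(4))
W=cal('wrist'); s=r.read_state(); from scipy.spatial.transform import Rotation as Ro
R=Ro.from_euler('xyz',s['ee_rot'],degrees=True).as_matrix()
print('cam in tool',R.T@(-W[2].T@W[3]-s['tcp_pos']),'axis',R.T@W[2][2],'right',R.T@W[2][0],W[0][0,0])
E
```

```text
[0.4584 0.0905 0.012 ]
[ 0.4801 -0.217   0.012 ]
[ 0.6581 -0.2067  0.012 ]
[0.6349 0.1022 0.012 ]
yaw 4.169909997551408 len 0.3089920030501141 0.17695275365929777
boss [ 0.55860572 -0.06773298  0.13      ] hA [ 0.54776021 -0.26794178  0.12      ] hB [ 0.5523167  -0.33410443  0.12      ]
barA [0.5883 0.3687 0.056 ]
barB [0.4783 0.3652 0.056 ]
junction [0.5331 0.3669 0.056 ]
tip [0.5373 0.2069 0.056 ]
cam in tool [ 0.06812496  0.00121881 -0.14253805] axis [-2.69572305e-01  5.22589739e-04  9.62980010e-01] right [ 1.05639597e-03  9.99999412e-01 -2.46956667e-04] 337.30351260816695
```

Emit:
apply_moves(targets=[{"translation": [0.016, -0.032, 0], "turn": -0.05, "fingers": 0}, {"translation": [0.016, -0.032, 0], "turn": -0.05, "fingers": 0}, {"translation": [0.016, -0.032, 0], "turn": -0.05, "fingers": 0}, {"translation": [0.016, -0.032, 0], "turn": -0.05, "fingers": 0}, {"translation": [0.016, -0.032, 0], "turn": -0.05, "fingers": 0}, {"translation": [0.016, -0.032, 0], "turn": -0.05, "fingers": 0}, {"translation": [0.016, -0.032, 0], "turn": -0.05, "fingers": 0}, {"translation": [0.016, -0.032, 0], "turn": -0.05, "fingers": 0}])

```text
t: 0.77
tcp_pos: [0.3304, 0.3335, 0.2308]
ee_rot: [-180.0, -0.0, 138.1]
contact_force: [0.5, 0.2, 0.4]
grip_width: 0.999
finger_force: 0.0
```

Emit:
apply_moves(targets=[{"translation": [0.016, -0.032, 0], "turn": -0.05, "fingers": 0}, {"translation": [0.016, -0.032, 0], "turn": -0.05, "fingers": 0}, {"translation": [0.016, -0.032, 0], "turn": -0.05, "fingers": 0}, {"translation": [0.016, -0.032, 0], "turn": -0.05, "fingers": 0}, {"translation": [0.016, -0.032, 0], "turn": -0.05, "fingers": 0}, {"translation": [0.016, -0.032, 0], "turn": -0.05, "fingers": 0}, {"translation": [0.016, -0.032, 0], "turn": -0.05, "fingers": 0}, {"translation": [0.016, -0.032, 0], "turn": -0.05, "fingers": 0}])

```text
t: 1.43
tcp_pos: [0.4585, 0.0776, 0.231]
ee_rot: [-180.0, -0.0, 115.1]
contact_force: [0.5, 0.4, -0.3]
grip_width: 1.001
finger_force: 0.0
```

Emit:
apply_moves(targets=[{"translation": [0.015, -0.032, -0.003], "turn": -0.053, "fingers": 0}, {"translation": [0.015, -0.032, -0.003], "turn": -0.053, "fingers": 0}, {"translation": [0.015, -0.032, -0.003], "turn": -0.053, "fingers": 0}, {"translation": [0.015, -0.032, -0.003], "turn": -0.053, "fingers": 0}, {"translation": [0.015, -0.032, -0.003], "turn": -0.053, "fingers": 0}, {"translation": [0.015, -0.032, -0.003], "turn": -0.053, "fingers": 0}, {"translation": [0.014, -0.032, -0.003], "turn": -0.053, "fingers": 0}, {"translation": [0, 0, 0], "turn": 0, "fingers": 0}])

```text
t: 2.1
tcp_pos: [0.5637, -0.1502, 0.2091]
ee_rot: [180.0, 0.2, 93.7]
contact_force: [-0.5, 0.1, 0.6]
grip_width: 0.997
finger_force: 0.0
```

```bash
python3 - <<'E'
from h import *
s=r.read_state(); print(s['t'],s['tcp_pos'],s['ee_rot'],s['qpos'],s['contact_force'])
im,D,C=snap('wrist'); save('w1.png',im,s=1.4)
yd=np.radians(4.2)
from math import *
def dw(x,y,z): return [.5586+cos(yd)*x-sin(yd)*y,-.0677+sin(yd)*x+cos(yd)*y,z]
print(proj(C,[dw(0,0,.13),dw(0,-65,.1) if 0 else dw(0,-.065,.1),dw(-.025,-.23,.127),dw(0,-.176,.143)])*1.4)
E
```

```text
2.1 [ 0.563691   -0.15021385  0.20913897] [1.79998743e+02 1.65551250e-01 9.36586084e+01] [-21.73498536   8.50482374  99.44261161  -0.15670321  71.98049785
 -25.34521455] [-0.54266495  0.11668884  0.64747416]
[[387.51562483 130.32461096]
 [388.67709071 260.35866362]
 [348.11434738 548.19270132]
 [390.48284045 487.27808766]]
```

View pics/w1.png

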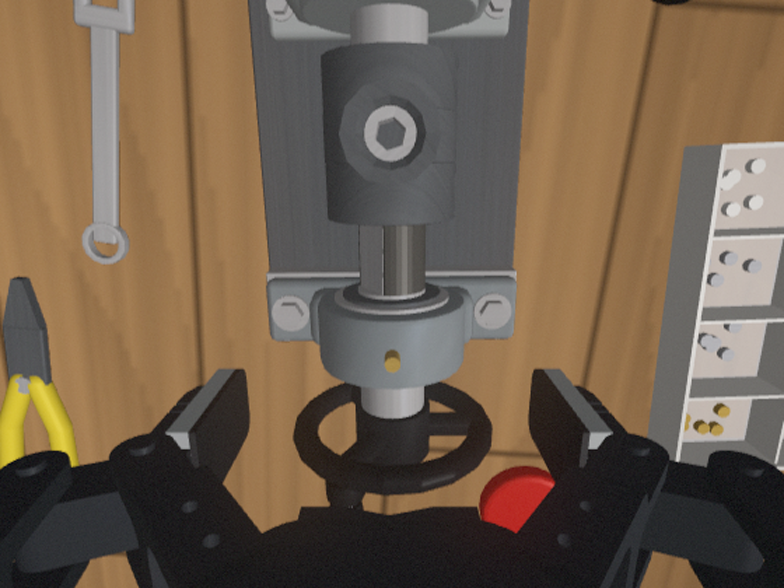

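Emit:
apply_moves(targets=[{"translation": [-0.003, -0.0373, 0], "turn": 0.005, "fingers": 0}, {"translation": [-0.003, -0.0373, 0], "turn": 0.004, "fingers": 0}, {"translation": [-0.003, -0.0373, 0], "turn": 0, "fingers": 0}, {"translation": [-0.002, -0.0373, 0], "turn": 0, "fingers": 0.2}, {"translation": [0, 0, -0.034], "turn": 0, "fingers": 0.3}, {"translation": [0, 0, -0.034], "turn": 0, "fingers": 0.3}, {"translation": [0, 0, -0.033], "turn": 0, "fingers": 0.3}, {"translation": [0, 0, 0], "turn": 0, "fingers": 0.3}])

```text
t: 2.82
tcp_pos: [0.5455, -0.2892, 0.1007]
ee_rot: [-179.3, -0.6, 94.6]
contact_force: [-1.6, 1.0, -1.1]
grip_width: 0.698
finger_force: 0.0
```

```bash
python3 - <<'E'
from h import *
s=r.read_state(); print(s['t'],s['tcp_pos'],s['ee_rot'],s['contact_force'],s['grip_width'])
im,D,C0=load('wrist')
for uv in[(390/1.4,131.5/1.4),(390.5/1.4,132/1.4)]: print(atz(C0,uv,.1285).round(4))
a=im[60:130,240:320]; im,D,C=snap('wrist')
im1=cv2.resize(a,None,fx=6,fy=6,interpolation=cv2.INTER_CUBIC)
o=np.zeros((420,800,3),np.uint8); o[:,:480]=im1; o[:240,480:]=cv2.resize(im,(320,240)); save('c2.png',o)
E
```

```text
2.8167 [ 0.5454601  -0.28919621  0.10071895] [-179.26917603   -0.61809571   94.55011153] [-1.6439971   1.04637298 -1.10032024] 0.6983686859334812
[ 0.5597 -0.068   0.1285]
[ 0.56   -0.0682  0.1285]
```

View pics/c2.png

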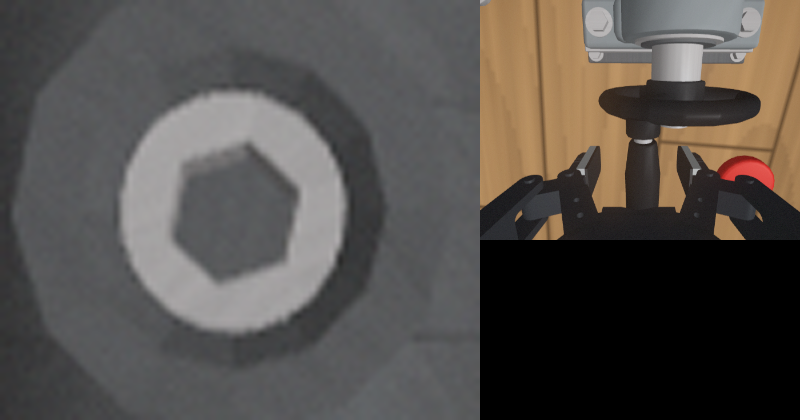

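Emit:
apply_moves(targets=[{"translation": [0, 0, 0], "turn": 0, "fingers": 0.3}, {"translation": [0, 0, 0], "turn": 0, "fingers": 0.3}])

```text
t: 3.03
tcp_pos: [0.5532, -0.2943, 0.1122]
ee_rot: [179.8, 0.2, 94.6]
contact_force: [0.8, -0.6, 0.5]
grip_width: 0.698
finger_force: 0.0
```

Emit:
apply_moves(targets=[{"translation": [0, 0, 0], "turn": 0, "fingers": 0.6}, {"translation": [0, 0, 0], "turn": 0, "fingers": 1}, {"translation": [0, 0, 0], "turn": 0, "fingers": 1}, {"translation": [0, 0, 0], "turn": 0, "fingers": 1}, {"translation": [0, 0, 0], "turn": 0, "fingers": 1}], grip_force=40)

```text
t: 3.45
tcp_pos: [0.5508, -0.2946, 0.1111]
ee_rot: [-179.9, 0.1, 94.5]
contact_force: [-5.3, -0.8, 6.0]
grip_width: 0.255
finger_force: 38.9
```

Emit:
apply_moves(targets=[{"translation": [0.0061, 0.0004, 0.0029], "turn": 0, "fingers": 1}, {"translation": [0.0064, 0.0005, 0.0021], "turn": 0, "fingers": 1}, {"translation": [0.0066, 0.0005, 0.0013], "turn": 0, "fingers": 1}, {"translation": [0.0067, 0.0005, 0.0004], "turn": 0, "fingers": 1}, {"translation": [0.0067, 0.0005, -0.0004], "turn": 0, "fingers": 1}, {"translation": [0.0066, 0.0005, -0.0013], "turn": 0, "fingers": 1}, {"translation": [0.0064, 0.0005, -0.0021], "turn": 0, "fingers": 1}, {"translation": [0.0061, 0.0004, -0.0029], "turn": 0, "fingers": 1}])

```text
t: 4.12
tcp_pos: [0.6034, -0.2907, 0.1097]
ee_rot: [-180.0, 0.1, 94.5]
contact_force: [-4.1, -3.2, 2.1]
grip_width: 0.253
finger_force: 39.0
```

Emit:
apply_moves(targets=[{"translation": [0, 0, 0], "turn": 0, "fingers": 1}, {"translation": [0, 0, 0], "turn": 0, "fingers": 1}, {"translation": [0, 0, 0], "turn": 0, "fingers": 1}, {"translation": [0, 0, 0], "turn": 0, "fingers": 1}])

```text
t: 4.45
tcp_pos: [0.6045, -0.2906, 0.109]
ee_rot: [179.8, 0.1, 94.5]
contact_force: [2.9, -4.2, -4.2]
grip_width: 0.254
finger_force: 39.2
```

```bash
python3 - <<'E'
from h import *
s=r.read_state(); print(s['t'],s['tcp_pos'],s['ee_rot'],s['contact_force'],s['grip_width'])
im,D,C=snap('wrist'); 
im2,D2,C2=snap('top')
o=np.zeros((600,800,3),np.uint8)
o[:420,:560]=im; o[:230,560:]=cv2.resize(im2[180:211,330:362],(240,230),interpolation=cv2.INTER_CUBIC); save('w2.png',o)
E
```

```text
4.45 [ 0.60452097 -0.29062452  0.10902574] [1.79775231e+02 1.05748197e-01 9.45162121e+01] [ 2.85202577 -4.20636366 -4.23051155] 0.25369794340849855
```

View pics/w2.png

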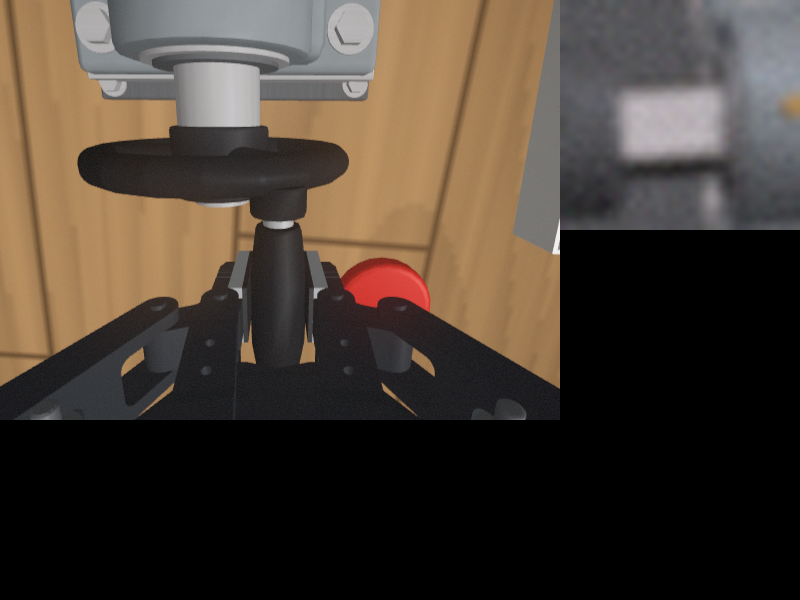

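Emit:
apply_moves(targets=[{"translation": [0, 0, 0], "turn": 0, "fingers": 0.3}, {"translation": [0, 0, 0], "turn": 0, "fingers": 0.3}, {"translation": [0, 0, 0], "turn": 0, "fingers": 0.3}, {"translation": [0, 0, 0.029], "turn": 0, "fingers": 0.3}, {"translation": [0, 0, 0.029], "turn": 0, "fingers": 0.1}, {"translation": [0, 0, 0.029], "turn": 0, "fingers": 0}, {"translation": [-0.006, 0.025, 0], "turn": 0, "fingers": 0}, {"translation": [-0.006, 0.025, 0], "turn": 0, "fingers": 0}])

```text
t: 5.22
tcp_pos: [0.5928, -0.2412, 0.2003]
ee_rot: [179.6, 0.2, 94.4]
contact_force: [0.5, -0.1, 0.1]
grip_width: 1.006
finger_force: 0.0
```

Emit:
apply_moves(targets=[{"translation": [-0.007, 0.029, 0], "turn": 0, "fingers": 0}, {"translation": [-0.007, 0.029, 0], "turn": 0, "fingers": 0}, {"translation": [-0.007, 0.029, 0], "turn": 0, "fingers": 0}, {"translation": [-0.007, 0.029, 0], "turn": 0, "fingers": 0}, {"translation": [0, 0, 0], "turn": 0, "fingers": 0}, {"translation": [0, 0, 0], "turn": 0, "fingers": 0}, {"translation": [0, 0, 0], "turn": 0, "fingers": 0}, {"translation": [0, 0, 0], "turn": 0, "fingers": 0}])

```text
t: 5.88
tcp_pos: [0.5633, -0.1249, 0.1966]
ee_rot: [180.0, 0.0, 94.5]
contact_force: [0.9, -0.1, 0.3]
grip_width: 0.999
finger_force: 0.0
```

```bash
python3 - <<'E'
from h import *
s=r.read_state(); print(s['t'],s['tcp_pos'],s['ee_rot'],s['joint_velocities'].round(2))
im,D,C=snap('wrist'); save('w3.png',im,s=1.4)
yd=np.radians(4.2); O=np.array([.5599,-.0682]); xd=np.array([np.cos(yd),np.sin(yd)]); y_=np.array([-xd[1],xd[0]])
v,u=np.mgrid[0:420,0:560]; K,d,R,t=C
p=cv2.undistortPoints(np.stack([u,v],-1).reshape(-1,1,2).astype(float),K,d)[:,0]
X=(np.c_[p,np.ones(len(p))]*D.reshape(-1,1)-t)@R
q=np.c_[(X[:,:2]-O)@xd,(X[:,:2]-O)@y_,X[:,2]]; ok=D.ravel()>0
m=ok&(abs(q[:,0])<.010)&(q[:,1]>-.080)&(q[:,1]<-.050)&(q[:,2]>.08)&(q[:,2]<.11)
A=np.c_[q[m][:,:2],np.ones(m.sum())]; c,res,_,_=np.linalg.lstsq(A,q[m][:,2],rcond=None)
print('n',m.sum(),'slope x deg',np.degrees(np.arctan(c[0])),'slope y',np.degrees(np.arctan(c[1])),c,'rms',np.sqrt(res/m.sum()))
g=im.mean(2).ravel()
for lo,hi in[(-.076,-.066),(-.066,-.056)]:
    m=ok&(q[:,1]>lo)&(q[:,1]<hi)&(abs(q[:,0])<.024)
    b=np.digitize(q[m][:,0],np.arange(-.024,.025,.002)); print([(round(-.025+.002*i,3),round(float(g[m][b==i].mean())),round(float(np.median(q[m][b==i][:,2])),4)) for i in range(1,25) if (b==i).any()])
# plate / boss checks
m=ok&(abs(q[:,0])<.03)&(abs(q[:,1])<.03)&(q[:,2]>.124)&(q[:,2]<.136); print('boss c',q[m].mean(0),m.sum())
E
```

```text
5.8833 [ 0.56332565 -0.12485118  0.19656333] [1.79972777e+02 2.38380405e-02 9.44865683e+01] [-0.62  0.39 -0.27 -0.03  0.07  0.09]
n 966 slope x deg -3.3699572100063038 slope y 0.2982725675129013 [-0.05888477  0.00520589  0.09405504] rms [0.0006629]
[(-0.019, 49, 0.0867), (-0.017, 50, 0.0907), (-0.015, 57, 0.0933), (-0.013, 90, 0.0942), (-0.011, 156, 0.0945), (-0.009, 158, 0.0944), (-0.007, 159, 0.0943), (-0.005, 160, 0.0938), (-0.003, 158, 0.0939), (-0.001, 156, 0.0937), (0.001, 160, 0.0934), (0.003, 158, 0.0934), (0.005, 157, 0.0934), (0.007, 158, 0.0931), (0.009, 158, 0.0931), (0.011, 158, 0.0929), (0.013, 148, 0.0929), (0.015, 80, 0.0924), (0.017, 76, 0.0897), (0.019, 79, 0.0859)]
[(-0.019, 48, 0.0874), (-0.017, 50, 0.0909), (-0.015, 52, 0.0932), (-0.013, 91, 0.094), (-0.011, 155, 0.0943), (-0.009, 158, 0.0943), (-0.007, 159, 0.094), (-0.005, 160, 0.0941), (-0.003, 158, 0.0939), (-0.001, 157, 0.0939), (0.001, 159, 0.0934), (0.003, 159, 0.0935), (0.005, 157, 0.0935), (0.007, 159, 0.0935), (0.009, 158, 0.0933), (0.011, 158, 0.093), (0.013, 153, 0.0929), (0.015, 80, 0.0924), (0.017, 76, 0.09), (0.019, 74, 0.0872)]
boss c [-0.00024997 -0.00018075  0.12894857] 3967
```

View pics/w3.png

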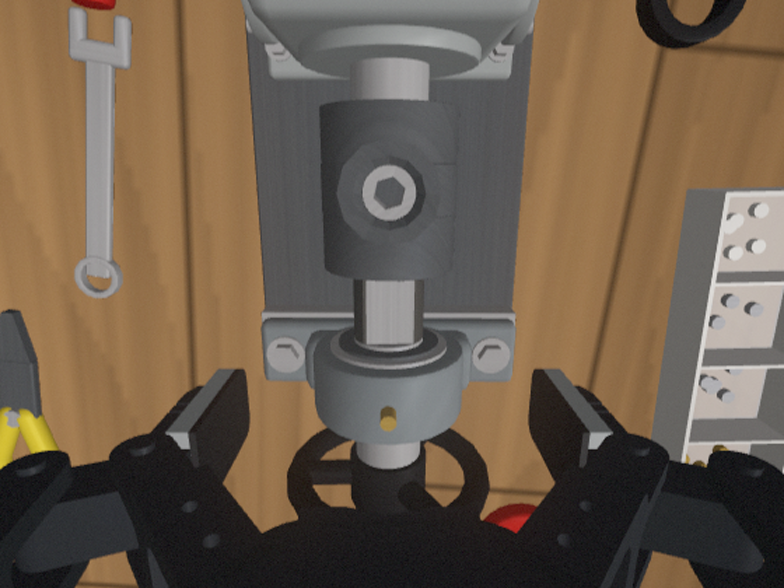

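Emit:
apply_moves(targets=[{"translation": [0.0082, -0.0331, 0], "turn": 0, "fingers": 0}, {"translation": [0.0082, -0.0331, 0], "turn": 0, "fingers": 0}, {"translation": [0.0082, -0.0331, 0], "turn": 0, "fingers": 0}, {"translation": [0.0082, -0.0331, 0], "turn": 0, "fingers": 0.2}, {"translation": [0.0082, -0.0331, 0], "turn": 0, "fingers": 0.3}, {"translation": [0, 0, -0.0292], "turn": 0, "fingers": 0.3}, {"translation": [0, 0, -0.0292], "turn": 0, "fingers": 0.3}, {"translation": [0, 0, -0.0292], "turn": 0, "fingers": 0.3}])

```text
t: 6.6
tcp_pos: [0.6044, -0.2925, 0.1083]
ee_rot: [179.9, 0.1, 94.3]
contact_force: [0.4, -0.4, 0.7]
grip_width: 0.701
finger_force: 0.0
```

Emit:
apply_moves(targets=[{"translation": [0, 0, 0], "turn": 0, "fingers": 0.4}, {"translation": [0, 0, 0], "turn": 0, "fingers": 0.5}, {"translation": [0, 0, 0], "turn": 0, "fingers": 1}, {"translation": [0, 0, 0], "turn": 0, "fingers": 1}, {"translation": [0, 0, 0], "turn": 0, "fingers": 1}, {"translation": [0, 0, 0], "turn": 0, "fingers": 1}, {"translation": [0, 0, 0], "turn": 0, "fingers": 1}])

```text
t: 7.18
tcp_pos: [0.6052, -0.2908, 0.1113]
ee_rot: [179.8, 0.2, 94.5]
contact_force: [-1.6, -2.4, 4.3]
grip_width: 0.255
finger_force: 40.0
```

Emit:
apply_moves(targets=[{"translation": [-0.0014, -0.0001, 0.0008], "turn": 0, "fingers": 1}, {"translation": [-0.0013, -0.0001, 0.0008], "turn": 0, "fingers": 1}, {"translation": [0, 0, 0], "turn": 0, "fingers": 1}, {"translation": [0, 0, 0], "turn": 0, "fingers": 1}, {"translation": [0, 0, 0], "turn": 0, "fingers": 1}])

```text
t: 7.6
tcp_pos: [0.604, -0.2909, 0.1121]
ee_rot: [179.6, 0.2, 94.5]
contact_force: [4.1, -2.9, 0.0]
grip_width: 0.253
finger_force: 39.7
```

Emit:
apply_moves(targets=[{"translation": [-0.0016, -0.0001, 0.0007], "turn": 0, "fingers": 1}, {"translation": [0, 0, 0], "turn": 0, "fingers": 1}, {"translation": [0, 0, 0], "turn": 0, "fingers": 1}, {"translation": [0, 0, 0], "turn": 0, "fingers": 1}])

```text
t: 7.93
tcp_pos: [0.6028, -0.291, 0.1129]
ee_rot: [179.6, 0.2, 94.5]
contact_force: [5.4, -2.5, -0.0]
grip_width: 0.257
finger_force: 39.7
```

Emit:
apply_moves(targets=[{"translation": [-0.0006, 0, 0.0003], "turn": 0, "fingers": 1}, {"translation": [0, 0, 0], "turn": 0, "fingers": 1}, {"translation": [0, 0, 0], "turn": 0, "fingers": 0.3}, {"translation": [0, 0, 0], "turn": 0, "fingers": 0.3}, {"translation": [0, 0, 0], "turn": 0, "fingers": 0.3}, {"translation": [0, 0, 0.029], "turn": 0, "fingers": 0.3}, {"translation": [0, 0, 0.029], "turn": 0, "fingers": 0.1}, {"translation": [0, 0, 0.029], "turn": 0, "fingers": 0}])

```text
t: 8.6
tcp_pos: [0.5979, -0.2888, 0.1977]
ee_rot: [-179.8, -0.2, 94.5]
contact_force: [-0.0, -0.3, -0.0]
grip_width: 0.957
finger_force: 0.0
```

Emit:
apply_moves(targets=[{"translation": [-0.0065, 0.0275, 0], "turn": 0, "fingers": 0}, {"translation": [-0.0065, 0.0275, 0], "turn": 0, "fingers": 0}, {"translation": [-0.0065, 0.0275, 0], "turn": 0, "fingers": 0}, {"translation": [-0.0065, 0.0275, 0], "turn": 0, "fingers": 0}, {"translation": [-0.0065, 0.0275, 0], "turn": 0, "fingers": 0}, {"translation": [-0.0065, 0.0275, 0], "turn": 0, "fingers": 0}, {"translation": [0, 0, 0], "turn": 0, "fingers": 0}, {"translation": [0, 0, 0], "turn": 0, "fingers": 0}])

```text
t: 9.27
tcp_pos: [0.5593, -0.1232, 0.198]
ee_rot: [-179.9, -0.0, 94.7]
contact_force: [0.4, 0.7, 0.5]
grip_width: 0.997
finger_force: 0.0
```

```bash
cat > flat.py <<'E'
from h import *
def cloud(n='wrist'):
    im,D,C=snap(n); v,u=np.mgrid[0:420,0:560]; K,d,R,t=C
    p=cv2.undistortPoints(np.stack([u,v],-1).reshape(-1,1,2).astype(float),K,d)[:,0]
    X=(np.c_[p,np.ones(len(p))]*D.reshape(-1,1)-t)@R; X[D.ravel()<=0]=np.nan
    return im,X
yd=np.radians(4.2); O=np.array([.5597,-.0684]); xd=np.array([np.cos(yd),np.sin(yd)]); y_=np.array([-xd[1],xd[0]])
def drv(X): return np.c_[(X[:,:2]-O)@xd,(X[:,:2]-O)@y_,X[:,2]]
def flat():
    im,X=cloud(); q=drv(X)
    m=(abs(q[:,0])<.010)&(q[:,1]>-.080)&(q[:,1]<-.050)&(q[:,2]>.08)&(q[:,2]<.11)
    c=np.linalg.lstsq(np.c_[q[m][:,:2],np.ones(m.sum())],q[m][:,2],rcond=None)[0]
    g=im.mean(2).ravel(); m=(q[:,1]>-.078)&(q[:,1]<-.054)&(q[:,2]>.088)&(abs(q[:,0])<.02)&(g>125)
    return m.sum(),np.degrees(c[:2]),np.percentile(q[m][:,0],[1,99])
E
python3 - <<'E'
from flat import *
for i in range(2): print(r.read_state()['ee_rot'],*flat())
E
```

```text
[-1.79937261e+02 -2.84376076e-02  9.46785954e+01] 1008 [-0.82365685 -0.14861766] [-0.01253323  0.01293157]
[-1.79973047e+02  1.05129982e-02  9.46060494e+01] 989 [-0.77693872  0.10737587] [-0.01207024  0.01303898]
```

Emit:
apply_moves(targets=[{"translation": [0, 0.033, 0], "turn": 0.095, "fingers": 0}, {"translation": [0, 0.033, 0], "turn": 0.095, "fingers": 0}, {"translation": [0, 0.033, 0], "turn": 0.095, "fingers": 0}, {"translation": [0, 0.033, 0], "turn": 0.095, "fingers": 0}, {"translation": [0, 0.033, 0], "turn": 0.095, "fingers": 0}, {"translation": [0, 0.033, 0], "turn": 0.095, "fingers": 0.3}, {"translation": [0, 0.033, 0], "turn": 0.095, "fingers": 0.5}, {"translation": [0, 0.033, 0], "turn": 0.095, "fingers": 0.72}])

```text
t: 10.03
tcp_pos: [0.5607, 0.1395, 0.1983]
ee_rot: [180.0, 0.0, 138.2]
contact_force: [-0.2, -0.6, 0.3]
grip_width: 0.605
finger_force: 0.0
```

Emit:
apply_moves(targets=[{"translation": [0, 0.033, 0], "turn": 0.095, "fingers": 0.72}, {"translation": [0, 0.033, 0], "turn": 0.095, "fingers": 0.72}, {"translation": [0, 0.033, 0], "turn": 0.095, "fingers": 0.72}, {"translation": [0, 0.033, 0], "turn": 0.095, "fingers": 0.72}, {"translation": [0, 0.033, 0], "turn": 0.095, "fingers": 0.72}, {"translation": [0, 0.033, -0.02], "turn": 0.095, "fingers": 0.72}, {"translation": [0, 0.034, -0.02], "turn": 0.095, "fingers": 0.72}, {"translation": [0, 0, 0], "turn": 0, "fingers": 0.72}])

```text
t: 10.7
tcp_pos: [0.5577, 0.3746, 0.1526]
ee_rot: [-179.9, -0.4, 176.5]
contact_force: [-0.7, -0.7, -1.2]
grip_width: 0.281
finger_force: 0.0
```

Emit:
apply_moves(targets=[{"translation": [0, 0, 0], "turn": 0, "fingers": 0.72}, {"translation": [0, 0, 0], "turn": 0, "fingers": 0.72}, {"translation": [0, 0, 0], "turn": 0, "fingers": 0.72}])

```text
t: 10.95
tcp_pos: [0.5615, 0.3699, 0.1593]
ee_rot: [180.0, 0.1, 176.0]
contact_force: [-1.1, -0.2, 0.5]
grip_width: 0.278
finger_force: 0.0
```

```bash
python3 - <<'E'
from flat import *
s=r.read_state(); print(s['t'],s['tcp_pos'],s['ee_rot'],s['qpos'].round(1),s['grip_width'])
im,X=cloud(); np.save('X.npy',X); save('w4.png',im,s=1.4)
m=(X[:,2]>.045)&(X[:,2]<.07)&(X[:,0]>.45)&(X[:,0]<.56)&(X[:,1]>.2)&(X[:,1]<.42)
G=np.zeros((45,24),int)
for x,y,z in X[m]: G[int((y-.2)/.005),int((x-.45)/.005)]=max(G[int((y-.2)/.005),int((x-.45)/.005)],int(z*1000))
print('\n'.join('%.3f '%(.2+.005*i)+' '.join('%2d'%v for v in G[i]) for i in range(44)))
E
```

```text
10.95 [0.56148727 0.36985204 0.15932777] [1.79983944e+02 8.94970137e-02 1.76035953e+02] [ 27.4  21.6  88.9  -0.   69.4 -58.6] 0.2776644270452768
0.200  0  0  0  0  0  0  0  0  0  0  0  0  0  0  0  0  0  0  0  0  0  0  0  0
0.205  0  0  0  0  0  0  0  0  0  0  0  0  0  0  0  0 62 63 63 56  0  0  0  0
0.210  0  0  0  0  0  0  0  0  0  0  0  0  0  0  0  0 62 63 63 56  0  0  0  0
0.215  0  0  0  0  0  0  0  0  0  0  0 48 49 49 49 50 62 63 64 56 51 50  0  0
0.220  0 51 51 51 51 52 50 51 51 51 51 51 51 51 52 51 62 63 63 51 51 50  0  0
0.225  0 51 52 51 50 51 51 51 50 50 46  0  0  0  0  0 64 64 63 55  0  0  0  0
0.230  0 51 49 49 49  0  0  0  0  0  0  0  0  0  0  0 63 63 62  0  0  0  0  0
0.235  0 51 50 49  0  0  0  0  0  0  0  0  0  0  0  0 63 63 63  0  0  0  0  0
0.240  0 51 47  0  0  0  0  0  0  0  0  0  0  0  0  0 63 63 63  0  0  0  0  0
0.245  0 51 51  0  0  0  0  0  0  0  0  0  0  0  0  0 63 63 62  0  0  0  0  0
0.250  0 51 50  0  0  0  0  0  0  0  0  0  0  0  0  0 62 63 63  0  0  0  0  0
0.255  0 51 51  0  0  0  0  0  0  0  0  0  0  0  0  0 62 63 62  0  0  0  0  0
0.260  0 51 52  0  
[... 1776 characters left out ...]
.375  0  0  0  0  0  0  0  0  0  0  0  0  0  0  0  0  0  0  0  0  0  0  0  0
0.380  0  0  0  0  0  0  0  0  0  0  0  0  0  0  0  0  0  0  0  0  0  0  0  0
0.385  0  0  0  0  0  0  0  0  0  0  0  0  0  0  0  0  0  0  0  0  0  0  0  0
0.390  0  0  0  0  0  0  0  0  0  0  0  0  0  0  0  0  0  0  0  0  0  0  0  0
0.395  0  0  0  0  0  0  0  0  0  0  0  0  0  0  0  0  0  0  0  0  0  0  0  0
0.400  0  0  0  0  0  0  0  0  0  0  0  0  0  0  0  0  0  0  0  0  0  0  0  0
0.405  0  0  0  0  0  0  0  0  0  0  0  0  0  0  0  0  0  0  0  0  0  0  0  0
0.410  0  0  0  0  0  0  0  0  0  0  0  0  0  0  0  0  0  0  0  0  0  0  0  0
0.415  0  0  0  0  0  0  0  0  0  0  0  0  0  0  0  0  0  0  0  0  0  0  0  0
```

View pics/w4.png

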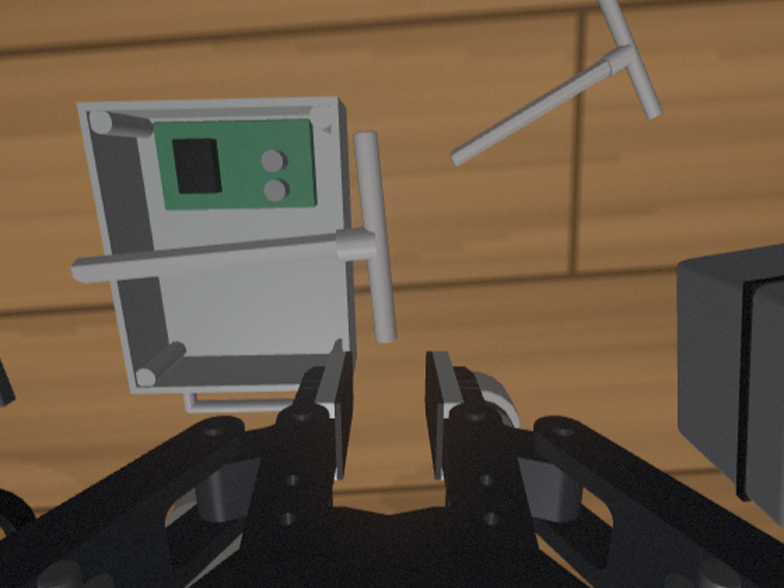

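```bash
python3 - <<'E'
import numpy as np
X=np.load('X.npy')
for x in np.arange(.465,.575,.01):
    b=X[abs(X[:,0]-x)<.005]; w=b[(b[:,2]>.047)&(b[:,2]<.053)&(b[:,1]>.325)&(b[:,1]<.37)][:,1]; k=b[(b[:,2]>.0595)&(b[:,2]<.066)&(b[:,1]>.352)&(b[:,1]<.385)]
    print(round(x,3),len(w),np.percentile(w,[2,50,98]).round(4) if len(w) else'',len(k),np.percentile(k[:,1],[2,50,98]).round(4) if len(k) else'', np.percentile(k[:,2],90).round(4) if len(k) else '')
for y in (.22,.25,.28,.31,.335):
    b=X[(abs(X[:,1]-y)<.008)&(X[:,2]>.058)&(X[:,2]<.068)&(X[:,0]>.5)&(X[:,0]<.56)]; print('shank',y,len(b),np.percentile(b[:,0],[2,50,98]).round(4),np.median(b[:,2]))
b=X[(X[:,2]>.058)&(X[:,2]<.068)&(abs(X[:,0]-.538)<.006)]; print('tip y',np.percentile(b[:,1],.3))
E
```

```text
0.465 405 [0.3257 0.342  0.3521] 0  
0.475 193 [0.338  0.347  0.3517] 17 [0.361  0.3649 0.369 ] 0.0619
0.485 90 [0.3473 0.3494 0.3513] 197 [0.3606 0.3652 0.3698] 0.0624
0.495 82 [0.3469 0.349  0.3509] 191 [0.3605 0.3651 0.3695] 0.0624
0.505 83 [0.3466 0.3487 0.3505] 192 [0.3609 0.3655 0.3701] 0.0623
0.515 80 [0.3461 0.348  0.3499] 178 [0.3613 0.366  0.3705] 0.0623
0.525 54 [0.3456 0.3477 0.3496] 253 [0.3525 0.3643 0.3706] 0.063
0.535 0  361 [0.3523 0.3616 0.3709] 0.0648
0.545 41 [0.3445 0.3465 0.3484] 184 [0.3533 0.3661 0.371 ] 0.0624
0.555 72 [0.344  0.3462 0.3481] 156 [0.3626 0.3671 0.3715] 0.0621
0.565 65 [0.3436 0.3457 0.3475] 159 [0.3628 0.3675 0.3719] 0.062
shank 0.22 341 [0.5323 0.5375 0.5438] 0.061805665193860194
shank 0.25 345 [0.5315 0.5366 0.5429] 0.06168975675634981
shank 0.28 340 [0.5304 0.5359 0.5421] 0.06171346791895285
shank 0.31 340 [0.53   0.535  0.5409] 0.06170234544499499
shank 0.335 343 [0.529  0.534  0.5401] 0.061607875505996085
tip y 0.20798378217842256
```

Emit:
apply_moves(targets=[{"translation": [0, 0, -0.02], "turn": 0.053, "fingers": 0.72}, {"translation": [0, 0, -0.03], "turn": 0.052, "fingers": 0.72}, {"translation": [0, 0, -0.03], "turn": 0, "fingers": 0.72}, {"translation": [0, 0, -0.02], "turn": 0, "fingers": 0.72}, {"translation": [0, 0, -0.01], "turn": 0, "fingers": 0.72}, {"translation": [0, 0, -0.006], "turn": 0, "fingers": 0.72}, {"translation": [0, 0, 0], "turn": 0, "fingers": 0.72}, {"translation": [0, 0, 0], "turn": 0, "fingers": 0.72}], grip_force=25)

```text
t: 11.67
tcp_pos: [0.562, 0.3712, 0.0446]
ee_rot: [179.9, 0.2, -177.9]
contact_force: [0.4, -0.4, -0.2]
grip_width: 0.28
finger_force: 0.0
```

Emit:
apply_moves(targets=[{"translation": [0, -0.002, 0], "turn": 0, "fingers": 0.78}, {"translation": [0, -0.001, 0], "turn": 0, "fingers": 0.82}, {"translation": [0, 0, 0], "turn": 0, "fingers": 1}, {"translation": [0, 0, 0], "turn": 0, "fingers": 1}, {"translation": [0, 0, 0], "turn": 0, "fingers": 1}, {"translation": [0, 0, 0], "turn": 0, "fingers": 1}])

```text
t: 12.17
tcp_pos: [0.5611, 0.368, 0.0432]
ee_rot: [-180.0, 0.1, -177.8]
contact_force: [0.5, -2.1, 3.3]
grip_width: 0.133
finger_force: 24.8
```

```bash
python3 - <<'E'
from flat import *
s=r.read_state(); print(s['t'],s['tcp_pos'],s['contact_force'],s['wrist_torque'],s['grip_width'],s['finger_force'])
E
```

```text
12.1667 [0.56108013 0.36798509 0.04320766] [ 0.51286454 -2.09189712  3.27261171] [-0.46355906 -0.17747652  0.10947518] 0.13281565515995547 24.77530539035797
```

Emit:
apply_moves(targets=[{"translation": [0, 0, 0.01], "turn": 0, "fingers": 1}, {"translation": [0, 0, 0.02], "turn": 0, "fingers": 1}, {"translation": [0, 0, 0.03], "turn": 0, "fingers": 1}, {"translation": [0, 0, 0.03], "turn": 0, "fingers": 1}, {"translation": [0, 0, 0.03], "turn": 0, "fingers": 1}, {"translation": [0, 0, 0.03], "turn": 0, "fingers": 1}, {"translation": [0, 0, 0.025], "turn": 0, "fingers": 1}, {"translation": [0, 0, 0], "turn": 0, "fingers": 1}], grip_force=20)

```text
t: 12.83
tcp_pos: [0.5627, 0.3705, 0.2245]
ee_rot: [179.7, 0.6, -177.8]
contact_force: [0.9, -0.0, -0.7]
grip_width: 0.129
finger_force: 24.0
```

```bash
cat > key.py <<'E'
from flat import *
from scipy.spatial.transform import Rotation as Ro
def tool(X,s):
    R=Ro.from_euler('xyz',s['ee_rot'],degrees=True).as_matrix(); return (X-s['tcp_pos'])@R
def look(n='wrist'):
    s=r.read_state(); im,X=cloud(n); T=tool(X,s); np.savez('k.npz',T=T,X=X,im=im)
    print('t',s['t'],s['tcp_pos'].round(4),s['ee_rot'].round(2),'F',s['contact_force'].round(1),'M',s['wrist_torque'].round(3),'w',round(s['grip_width'],3),'ff',round(s['finger_force'],1))
    return s,im,X,T
E
python3 - <<'E'
from key import *
s,im,X,T=look()
# bar on tool +x side : points near tool z -19..; shank: at tool x ~ .028
m=(abs(T[:,0]-.028)<.012)&(abs(T[:,1])<.2)&(T[:,2]>-.04)&(T[:,2]<.17)&(X[:,2]>.07)
print(m.sum()); 
for lo in np.arange(-.2,.2,.02):
    b=T[m&(T[:,1]>=lo)&(T[:,1]<lo+.02)]
    if len(b)>5: print('y %.2f'%lo,len(b),np.median(b,0).round(4),b[:,2].min().round(3),b[:,2].max().round(3))
s2,im2,X2,T2=s,*cloud('side'),None
T2=tool(X2,s); m=(abs(T2[:,0]-.028)<.03)&(abs(T2[:,1])<.2)&(T2[:,2]>-.03)&(T2[:,2]<.17)&(X2[:,2]>.07)
for lo in np.arange(-.2,.2,.02):
    b=T2[m&(T2[:,1]>=lo)&(T2[:,1]<lo+.02)]
    if len(b)>5: print('side y %.2f'%lo,len(b),np.median(b,0).round(4))
save('d1.png',np.hstack([cv2.resize(im,(400,300)),cv2.resize(im2[150:420,100:460],(400,300))]))
E
```

```text
t 12.8333 [0.5627 0.3705 0.2245] [ 179.66    0.56 -177.8 ] F [ 0.9 -0.  -0.7] M [ 0.237 -0.176  0.003] w 0.129 ff 24.0
10403
y -0.12 943 [ 0.0292 -0.1065 -0.0105] -0.013 -0.004
y -0.10 1479 [ 0.0292 -0.09   -0.0116] -0.014 -0.005
y -0.08 1521 [ 0.0293 -0.07   -0.0128] -0.016 -0.006
y -0.06 1548 [ 0.0294 -0.0499 -0.0139] -0.016 -0.007
y -0.04 1598 [ 0.0295 -0.0299 -0.0151] -0.018 -0.009
y -0.02 2286 [ 0.03   -0.0088 -0.0179] -0.022 -0.008
y -0.00 1028 [ 0.0286  0.0033 -0.0169] -0.021 -0.01
side y -0.16 35 [ 0.0253 -0.1499 -0.0028]
side y -0.14 48 [ 0.0253 -0.1305 -0.0031]
side y -0.12 38 [ 0.025  -0.1101 -0.0056]
side y -0.10 12 [ 0.0238 -0.0949 -0.0045]
side y -0.02 6 [-0.0008 -0.0067 -0.02  ]
side y -0.00 50 [ 0.0057  0.0181 -0.0113]
```

```bash
python3 - <<'E'
from key import *
X=np.load('X.npy')
for x in (.50,.515,.525,.555):
    b=X[(abs(X[:,0]-x)<.005)&(X[:,2]>.047)&(X[:,2]<.053)&(X[:,1]>.205)&(X[:,1]<.235)]; print(x,len(b),np.percentile(b[:,1],[2,50,98]).round(4) if len(b) else '')
z=np.load('k.npz'); X=z['X']; T=z['T']
b=X[(abs(T[:,0]-.028)<.012)&(T[:,1]<-.03)&(T[:,2]<.05)]; print('tip now',np.percentile(b[:,1],.5))
s,im,X,T=look(); b=X[(abs(T[:,0]-.028)<.012)&(T[:,1]<-.03)&(T[:,1]>-.2)&(T[:,2]<.1)]; print('tip',np.percentile(b[:,1],.5),b[:,1].min())
E
```

```text
0.5 111 [0.2205 0.2233 0.225 ]
0.515 102 [0.2197 0.2227 0.2242]
0.525 98 [0.2192 0.222  0.224 ]
0.555 94 [0.2179 0.2209 0.2224]
tip now 0.25600076597429955
t 12.9333 [0.5599 0.3687 0.2175] [ 1.7992e+02  4.0000e-02 -1.7780e+02] F [-0.3 -0.2 -3.5] M [ 0.105 -0.046  0.043] w 0.128 ff 24.0
tip 0.2530504794322989 0.24959181266672223
```

Emit:
apply_moves(targets=[{"translation": [0, 0.009, 0], "turn": 0, "fingers": 1}, {"translation": [0, 0.009, -0.015], "turn": 0, "fingers": 1}, {"translation": [0, 0, -0.03], "turn": 0, "fingers": 1}, {"translation": [0, 0, -0.03], "turn": 0, "fingers": 1}, {"translation": [0, 0, -0.025], "turn": 0, "fingers": 1}, {"translation": [0, 0, 0], "turn": 0, "fingers": 1}, {"translation": [0, 0, 0], "turn": 0, "fingers": 1}])

```text
t: 13.57
tcp_pos: [0.5567, 0.3853, 0.1119]
ee_rot: [-179.8, -0.5, -177.8]
contact_force: [-0.2, 1.0, -3.1]
grip_width: 0.126
finger_force: 23.6
```

```bash
python3 - <<'E'
from key import *
s,im,X,T=look()
m=(abs(T[:,0]-.028)<.012)&(T[:,2]>-.04)&(T[:,2]<.05)&(T[:,1]<.02)&(T[:,1]>-.2)&(X[:,2]>.06)
for lo in np.arange(-.2,.02,.02):
    b=T[m&(T[:,1]>=lo)&(T[:,1]<lo+.02)]
    if len(b)>5: print('y %.2f'%lo,len(b),np.median(b,0).round(4), b[:,1].min().round(4))
print('tip',np.sort(X[m][:,1])[[5,20,50]])
# bar tilt: bar points beyond the shank on +tool x
for lo in np.arange(.04,.09,.01):
    b=T[(T[:,0]>lo)&(T[:,0]<lo+.01)&(abs(T[:,1])<.012)&(T[:,2]>-.04)&(T[:,2]<.02)]
    if len(b)>5: print('bar x %.2f'%lo,len(b),np.median(b,0).round(4),b[:,2].min().round(4))
E
```

```text
t 13.5667 [0.5567 0.3853 0.1119] [-179.78   -0.49 -177.78] F [-0.2  1.  -3.1] M [ 0.224 -0.104  0.008] w 0.126 ff 23.6
y -0.16 93 [ 0.0276 -0.1415  0.0291] -0.1473
y -0.14 775 [ 0.028  -0.1298  0.0235] -0.14
y -0.12 869 [ 0.0283 -0.1096  0.0175] -0.12
y -0.10 960 [ 0.0284 -0.0897  0.0117] -0.1
y -0.08 1076 [ 0.0286 -0.0696  0.0059] -0.08
y -0.06 1202 [ 0.029  -0.0498 -0.0001] -0.06
y -0.04 1326 [ 0.0292 -0.0299 -0.0059] -0.04
y -0.02 2157 [ 0.0297 -0.0086 -0.0144] -0.02
y -0.00 990 [ 0.0282  0.0033 -0.0153] 0.0002
tip [0.23890599 0.24102089 0.24287513]
bar x 0.04 755 [ 0.045   0.001  -0.0145] -0.0175
bar x 0.05 800 [ 0.055   0.001  -0.0142] -0.0173
bar x 0.06 845 [ 0.0651  0.0009 -0.0138] -0.017
bar x 0.07 910 [ 0.075   0.0009 -0.0135] -0.0164
bar x 0.08 216 [ 0.0813  0.0009 -0.013 ] -0.0154
```

Emit:
apply_moves(targets=[{"translation": [0, 0, -0.018], "turn": 0, "fingers": 1}, {"translation": [0, 0, -0.018], "turn": 0, "fingers": 1}, {"translation": [0, 0, -0.014], "turn": 0, "fingers": 1}, {"translation": [0, 0, 0], "turn": 0, "fingers": 1}, {"translation": [0, 0, 0], "turn": 0, "fingers": 1}])

```text
t: 14.03
tcp_pos: [0.5599, 0.3862, 0.0673]
ee_rot: [-180.0, -0.0, -177.8]
contact_force: [0.6, 0.1, -2.5]
grip_width: 0.126
finger_force: 23.5
```

```bash
cat >> key.py <<'E'
def shank():
    s,im,X,T=look()
    m=(abs(T[:,0]-.028)<.014)&(T[:,2]>-.03)&(T[:,2]<.16)&(T[:,1]<-.012)&(T[:,1]>-.17)
    # grow along line from the bar (0,-.013)
    best=None
    for th in np.radians(np.arange(-10,95,.5)):
        d=np.array([-np.cos(th),np.sin(th)]); P=T[m][:,1:]-[0,-.0128]; a=P@d; e=P@[-d[1],d[0]]
        k=(a>.03)&(a<.16)&(abs(e-(-.006 if 0 else 0))<.0075); 
        if best is None or k.sum()>best[0]: best=(k.sum(),np.degrees(th),a[k].max() if k.any() else 0,T[m][k])
    n,th,L,B=best; print('n',n,'theta',th,'L',L.round(3))
    return s,X,T,B
def bartilt(T):
    for lo in np.arange(.045,.08,.01):
        b=T[(T[:,0]>lo)&(T[:,0]<lo+.01)&(abs(T[:,1])<.012)&(T[:,2]>-.04)&(T[:,2]<.02)]
        if len(b)>5: print('bar x %.2f'%lo,len(b),np.median(b,0).round(4))
E
python3 - <<'E'
from key import *
s,X,T,B=shank(); bartilt(T)
for lo in np.arange(-.17,-.01,.02):
    b=B[(B[:,1]>=lo)&(B[:,1]<lo+.02)]
    if len(b)>5: print(len(b),np.median(b,0).round(4))
E
```

```text
t 14.0333 [0.5599 0.3862 0.0673] [-1.7998e+02 -4.0000e-02 -1.7781e+02] F [ 0.6  0.1 -2.5] M [ 0.141 -0.035 -0.068] w 0.126 ff 23.5
n 5536 theta 18.0 L 0.159
bar x 0.04 787 [ 0.05    0.0013 -0.014 ]
bar x 0.06 803 [ 0.06    0.001  -0.0137]
bar x 0.07 887 [ 0.07    0.0009 -0.0132]
bar x 0.08 674 [ 0.0787  0.0009 -0.0129]
641 [ 0.0275 -0.1391  0.0333]
737 [ 0.0278 -0.1195  0.0265]
837 [ 0.0282 -0.0997  0.0198]
939 [ 0.0283 -0.0798  0.0129]
1079 [ 0.0287 -0.0596  0.006 ]
1218 [ 0.0291 -0.0397 -0.0009]
85 [ 0.0307 -0.0294 -0.0037]
```

Emit:
apply_moves(targets=[{"translation": [0, -0.011, 0.013], "turn": 0, "fingers": 1}, {"translation": [0, -0.011, 0.014], "turn": 0, "fingers": 1}, {"translation": [0, -0.013, 0.0165], "turn": 0, "fingers": 1}, {"translation": [0, -0.013, 0.0165], "turn": 0, "fingers": 1}, {"translation": [0, -0.016, 0.0125], "turn": 0, "fingers": 1}, {"translation": [0, -0.017, 0.0125], "turn": 0, "fingers": 1}, {"translation": [0, 0, 0], "turn": 0, "fingers": 1}, {"translation": [0, 0, 0], "turn": 0, "fingers": 1}])

```text
t: 14.75
tcp_pos: [0.5621, 0.3055, 0.1555]
ee_rot: [179.9, 0.3, -177.9]
contact_force: [0.1, 0.4, -2.5]
grip_width: 0.127
finger_force: 21.9
```

```bash
python3 - <<'E'
from key import *
s,X,T,B=shank(); bartilt(T)
print(np.median(B,0),np.sort(X[:,2][np.isfinite(X[:,2])])[:3])
E
```

```text
t 14.75 [0.5621 0.3055 0.1555] [ 179.87    0.32 -177.89] F [ 0.1  0.4 -2.5] M [ 0.095 -0.08  -0.025] w 0.127 ff 21.9
n 1631 theta 57.00000000000001 L 0.16
bar x 0.04 756 [ 0.0501  0.0013 -0.0091]
bar x 0.06 786 [ 0.0601  0.0009 -0.0085]
bar x 0.07 817 [ 0.0702  0.0009 -0.0079]
bar x 0.08 597 [ 0.0785  0.0013 -0.0072]
[ 0.02597573 -0.0432826   0.06151317] [-0.00305767 -0.0030562  -0.00300137]
```

Emit:
apply_moves(targets=[{"translation": [0, -0.0136, 0.004], "turn": 0, "fingers": 1}, {"translation": [0, -0.0136, 0.004], "turn": 0, "fingers": 1}, {"translation": [0, -0.0136, 0.002], "turn": 0, "fingers": 1}, {"translation": [0, -0.0136, 0.001], "turn": 0, "fingers": 1}, {"translation": [0, -0.0136, 0], "turn": 0, "fingers": 1}, {"translation": [0, -0.0125, 0], "turn": 0, "fingers": 1}, {"translation": [0, 0, 0], "turn": 0, "fingers": 1}, {"translation": [0, 0, 0], "turn": 0, "fingers": 1}], grip_force=24)

```text
t: 15.47
tcp_pos: [0.56, 0.2233, 0.163]
ee_rot: [-180.0, -0.0, -177.9]
contact_force: [0.1, -0.1, -2.4]
grip_width: 0.124
finger_force: 23.5
```

```bash
python3 - <<'E'
from key import *
s,X,T,B=shank(); bartilt(T)
m=(abs(T[:,1])<.06)&(T[:,2]>.0)&(X[:,2]>.06)&(T[:,0]>-.03)&(T[:,0]<.06)
for lo in np.arange(0,.16,.02):
    b=T[m&(T[:,2]>=lo)&(T[:,2]<lo+.02)]
    if len(b)>5: print('z %.2f'%lo,len(b),np.median(b,0).round(4),b[:,:2].min(0).round(4),b[:,:2].max(0).round(4))
E
```

```text
t 15.4667 [0.56   0.2233 0.163 ] [-1.7997e+02 -4.0000e-02 -1.7791e+02] F [ 0.1 -0.1 -2.4] M [ 0.006 -0.092  0.007] w 0.124 ff 23.5
n 1360 theta 19.0 L 0.152
bar x 0.04 717 [ 0.0501  0.0013 -0.0055]
bar x 0.06 749 [ 0.0601  0.0013 -0.0048]
bar x 0.07 752 [ 0.0702  0.0013 -0.0039]
bar x 0.08 524 [ 0.0783  0.0013 -0.0032]
z 0.00 30 [0.0306 0.0087 0.0072] [ 0.0274 -0.0054] [0.058  0.0101]
```

Emit:
apply_moves(targets=[{"translation": [0, 0, -0.003], "turn": 0, "fingers": 1}, {"translation": [0, 0, -0.002], "turn": 0, "fingers": 1}, {"translation": [0, 0, 0], "turn": 0, "fingers": 1}, {"translation": [0, 0, 0], "turn": 0, "fingers": 1}])

```text
t: 15.85
tcp_pos: [0.5618, 0.2253, 0.1604]
ee_rot: [180.0, 0.2, -177.8]
contact_force: [0.5, -0.3, 5.2]
grip_width: 0.126
finger_force: 24.2
```

```bash
cat >> key.py <<'E'
def side(x0,y0,zs,rad=.035,n='side'):
    im,X=cloud(n); out=[]
    for z in zs:
        b=X[(abs(X[:,2]-z)<.006)&(np.hypot(X[:,0]-x0,X[:,1]-y0)<rad)]
        if len(b)>4: print(n,'z %.3f'%z,len(b),np.median(b,0).round(4),b[:,:2].min(0).round(4),b[:,:2].max(0).round(4))
    np.savez('side.npz',im=im,X=X)
E
python3 - <<'E'
from key import *
s,im,X,T=look(); bartilt(T)
side(.53,.223,np.arange(.06,.18,.012)); side(.53,.223,np.arange(.06,.2,.02),n='top')
E
```

```text
t 15.85 [0.5618 0.2253 0.1604] [ 179.98    0.24 -177.76] F [ 0.5 -0.3  5.2] M [-0.118 -0.069 -0.019] w 0.126 ff 24.2
bar x 0.04 716 [ 0.0502  0.0014 -0.0062]
bar x 0.06 751 [ 0.0601  0.0014 -0.0053]
bar x 0.07 772 [ 0.0702  0.0013 -0.0046]
bar x 0.08 539 [ 0.0783  0.0013 -0.0039]
side z 0.060 19 [0.5464 0.2329 0.0605] [0.5395 0.2284] [0.5492 0.2356]
side z 0.072 23 [0.5452 0.2326 0.0721] [0.5381 0.2271] [0.5491 0.2348]
side z 0.084 24 [0.5445 0.2308 0.0845] [0.5379 0.2233] [0.5481 0.235 ]
side z 0.096 20 [0.5434 0.2311 0.0951] [0.5369 0.2267] [0.5475 0.2349]
side z 0.108 26 [0.5413 0.2315 0.1081] [0.5342 0.2257] [0.5466 0.2342]
side z 0.120 26 [0.5412 0.2296 0.12  ] [0.5344 0.221 ] [0.545  0.2323]
side z 0.132 23 [0.5399 0.23   0.1323] [0.5333 0.2236] [0.5438 0.2327]
side z 0.144 25 [0.5397 0.2308 0.1448] [0.5302 0.2237] [0.5438 0.2341]
side z 0.156 38 [0.5368 0.2301 0.1567] [0.4953 0.2233] [0.5443 0.2343]
side z 0.168 108 [0.5238 0.2275 0.1669] [0.4961 0.2193] [0.56   0.2443]
top z 0.160 30 [0.5216 0.2243 0.1634] [0.5042 0.2182] [0.5419 0.2322]
```

Emit:
apply_moves(targets=[{"translation": [0.004, 0.002, -0.001], "turn": 0, "fingers": 1}, {"translation": [0.004, 0.002, -0.001], "turn": 0, "fingers": 1}, {"translation": [0.004, 0.001, -0.001], "turn": 0, "fingers": 1}, {"translation": [0, 0, 0], "turn": 0, "fingers": 1}, {"translation": [0, 0, 0], "turn": 0, "fingers": 1}])

```text
t: 16.42
tcp_pos: [0.5744, 0.2308, 0.1583]
ee_rot: [179.9, 0.3, -177.8]
contact_force: [0.6, 0.0, 8.1]
grip_width: 0.123
finger_force: 24.6
```

```bash
python3 - <<'E'
from key import *
s,im,X,T=look(); bartilt(T)
side(.535,.223,np.arange(.06,.16,.012))
E
```

```text
t 16.4167 [0.5744 0.2308 0.1583] [ 179.92    0.3  -177.78] F [0.6 0.  8.1] M [-0.041  0.073 -0.015] w 0.123 ff 24.6
bar x 0.04 764 [ 0.0501  0.0011 -0.0105]
bar x 0.06 788 [ 0.0601  0.0009 -0.0105]
bar x 0.07 859 [ 0.0701  0.0013 -0.0106]
bar x 0.08 635 [ 0.0786  0.0013 -0.0106]
side z 0.060 17 [0.5505 0.2355 0.0605] [0.5435 0.2303] [0.5531 0.2382]
side z 0.072 20 [0.5495 0.2353 0.072 ] [0.5435 0.2304] [0.5527 0.2373]
side z 0.084 23 [0.5499 0.2345 0.0853] [0.5439 0.2295] [0.5527 0.2378]
side z 0.096 15 [0.5485 0.2352 0.0974] [0.5442 0.2309] [0.5532 0.2375]
side z 0.108 20 [0.5496 0.2343 0.1073] [0.5447 0.2293] [0.5533 0.2378]
side z 0.120 26 [0.549  0.2354 0.1205] [0.5423 0.2297] [0.5532 0.2375]
side z 0.132 23 [0.5491 0.2349 0.1315] [0.5422 0.2292] [0.5532 0.2368]
side z 0.144 24 [0.5492 0.2352 0.1451] [0.5419 0.2296] [0.5549 0.2394]
side z 0.156 33 [0.5485 0.2362 0.1557] [0.5065 0.2287] [0.5557 0.2394]
```

Emit:
apply_moves(targets=[{"translation": [0, 0, 0], "turn": 0, "fingers": 1}, {"translation": [0, 0, 0], "turn": 0, "fingers": 1}, {"translation": [0, 0, 0.02], "turn": 0, "fingers": 1}, {"translation": [0, 0, 0.03], "turn": 0, "fingers": 1}, {"translation": [0, 0, 0.035], "turn": 0, "fingers": 1}, {"translation": [0, 0, 0.035], "turn": 0, "fingers": 1}, {"translation": [0, 0, 0.03], "turn": 0, "fingers": 1}, {"translation": [0, 0, 0.015], "turn": 0, "fingers": 1}], grip_force=80)

```text
t: 17.18
tcp_pos: [0.5732, 0.2304, 0.3245]
ee_rot: [179.9, 0.3, -177.8]
contact_force: [0.7, 1.1, -2.0]
grip_width: 0.098
finger_force: 78.6
```

Emit:
apply_moves(targets=[{"translation": [0.001, -0.02, 0], "turn": 0.03, "fingers": 1}, {"translation": [0.001, -0.03, 0], "turn": 0.03, "fingers": 1}, {"translation": [0.001, -0.03, 0], "turn": 0.04, "fingers": 1}, {"translation": [0.001, -0.03, 0], "turn": 0.04, "fingers": 1}, {"translation": [0.001, -0.03, 0], "turn": 0.04, "fingers": 1}, {"translation": [0.001, -0.03, 0], "turn": 0.04, "fingers": 1}, {"translation": [0.001, -0.03, 0], "turn": 0.04, "fingers": 1}, {"translation": [0.001, -0.03, 0], "turn": 0.04, "fingers": 1}])

```text
t: 17.85
tcp_pos: [0.5792, -0.0012, 0.3186]
ee_rot: [179.9, -0.1, -160.5]
contact_force: [0.7, -0.1, -2.1]
grip_width: 0.098
finger_force: 78.6
```

Emit:
apply_moves(targets=[{"translation": [0.002, -0.03, 0], "turn": 0.03, "fingers": 1}, {"translation": [0.002, -0.022, 0], "turn": 0.025, "fingers": 1}, {"translation": [0, -0.006, 0], "turn": 0, "fingers": 1}, {"translation": [0, 0, 0], "turn": 0, "fingers": 1}, {"translation": [0, 0, -0.01], "turn": 0, "fingers": 1}, {"translation": [0, 0, -0.01], "turn": 0, "fingers": 1}, {"translation": [0, 0, 0], "turn": 0, "fingers": 1}, {"translation": [0, 0, 0], "turn": 0, "fingers": 1}])

```text
t: 18.52
tcp_pos: [0.5829, -0.0568, 0.298]
ee_rot: [179.8, -0.2, -157.4]
contact_force: [0.3, 0.3, -3.0]
grip_width: 0.099
finger_force: 78.5
```

```bash
python3 - <<'E'
from key import *
s,im,X,T=look(); bartilt(T); print(s['qpos'].round(1))
side(.56,-.068,np.arange(.14,.30,.012),rad=.02)
X=np.load('side.npz')['X']
q=drv(X); m=(abs(q[:,2]-.13)<.003)&(np.hypot(q[:,0],q[:,1])<.03); b=q[m]; print('boss side',m.sum(),b.min(0),b.max(0),np.median(b,0))
E
```

```text
t 18.5167 [ 0.5829 -0.0568  0.298 ] [ 179.85   -0.19 -157.37] F [ 0.3  0.3 -3. ] M [ 0.046 -0.114  0.026] w 0.099 ff 78.5
bar x 0.04 744 [ 0.0501  0.0011 -0.0086]
bar x 0.06 791 [ 0.0601  0.001  -0.0083]
bar x 0.07 807 [ 0.0701  0.001  -0.008 ]
bar x 0.08 579 [ 0.0785  0.001  -0.0076]
[ -12.4    5.1   93.5    0.    81.6 -125.1]
side z 0.152 21 [ 0.5659 -0.0607  0.1531] [ 0.5595 -0.0657] [ 0.5695 -0.0565]
side z 0.164 17 [ 0.564  -0.0607  0.1647] [ 0.5579 -0.0642] [ 0.5694 -0.0584]
side z 0.176 25 [ 0.5637 -0.0616  0.1754] [ 0.5557 -0.0746] [ 0.5693 -0.0567]
side z 0.188 21 [ 0.5654 -0.0614  0.1892] [ 0.5593 -0.0713] [ 0.5689 -0.0578]
side z 0.200 19 [ 0.5627 -0.0607  0.2   ] [ 0.5573 -0.0667] [ 0.5675 -0.0586]
side z 0.212 19 [ 0.5634 -0.0617  0.2115] [ 0.5568 -0.0656] [ 0.5682 -0.0587]
side z 0.224 25 [ 0.5631 -0.0623  0.2237] [ 0.5555 -0.0689] [ 0.5675 -0.059 ]
side z 0.236 23 [ 0.5636 -0.0619  0.2351] [ 0.5541 -0.069 ] [ 0.568 -0.059]
side z 0.248 22 [ 0.5622 -0.061   0.2484] [ 0.5567 -0.0706] [ 0.5667 -0.0574]
side z 0.260 20 [ 0.5619 -0.0617  0.2597] [ 0.5565 -0.0654] [ 0.5664 -0.0597]
side z 0.272 26 [ 0.5612 -0.0627  0.2706] [ 0.5538 -0.0711] [ 0.5658 -0.059 ]
side z 0.284 25 [ 0.562  -0.0615  0.2846] [ 0.5539 -0.0684] [ 0.5679 -0.0576]
side z 0.296 28 [ 0.5594 -0.0602  0.2954] [ 0.5438 -0.0706] [ 0.5667 -0.0574]
boss side 84 [-0.02335997 -0.02314116  0.12700465] [0.02299938 0.02518937 0.13231262] [ 0.00081317 -0.0004918   0.12892435]
```

Emit:
apply_moves(targets=[{"translation": [0, 0, 0], "turn": 0, "fingers": 1}, {"translation": [0, 0, 0], "turn": 0, "fingers": 1}, {"translation": [0, 0, 0], "turn": 0, "fingers": 1}])

```text
t: 18.87
tcp_pos: [0.5844, -0.0583, 0.3009]
ee_rot: [-180.0, 0.1, -157.5]
contact_force: [0.1, -0.5, -2.7]
grip_width: 0.101
finger_force: 78.5
```

```bash
python3 - <<'E'
from key import *
s,im,X,T=look(); bartilt(T)
tx=[]
# silhouette fit in the side image: project candidate vertical prism axis, compare with depth-mask of shank
im2,D2,C2=snap('side'); im3,D3,C3=snap('side')
K,d,R,t=C2
o=-R.T@t
v,u=np.mgrid[0:420,0:560]; p=cv2.undistortPoints(np.stack([u,v],-1).reshape(-1,1,2).astype(float),K,d)[:,0]
def line(z0,lat):  # lateral silhouette centre at height z
    w=np.array([.5625,-.066])-o[:2]; w/=np.linalg.norm(w); per=np.array([w[1],-w[0]])
    rays=np.c_[p,np.ones(len(p))]@R
    X=o+rays*D2.reshape(-1,1); P=X[:,:2]-[.5597,-.0684]
    k=(abs(X[:,2]-z0)<.008)&(np.hypot(*P.T)<.03)&(D2.ravel()>0)
    a=P[k]@per; return k.sum(),a.min()*1e3,a.max()*1e3,np.median(a)*1e3,np.median(P[k]@w)*1e3,per,w
for z in(.16,.18,.20,.24,.27): print(z,line(z,0))
save('side_now.png',im2)
E
```

```text
t 18.8667 [ 0.5844 -0.0583  0.3009] [-1.7996e+02  5.0000e-02 -1.5746e+02] F [ 0.1 -0.5 -2.7] M [ 0.005 -0.058  0.012] w 0.101 ff 78.5
bar x 0.04 747 [ 0.0501  0.0011 -0.0086]
bar x 0.06 792 [ 0.0601  0.0007 -0.0081]
bar x 0.07 814 [ 0.0702  0.001  -0.0079]
bar x 0.08 580 [ 0.0785  0.001  -0.0076]
0.16 (np.int64(25), np.float64(-9.988987653028246), np.float64(1.1762034591739994), np.float64(-4.496520331684147), np.float64(-7.688991025502033), array([-0.93362081,  0.35826272]), array([-0.35826272, -0.93362081]))
0.18 (np.int64(26), np.float64(-8.48104378926655), np.float64(2.753430737684078), np.float64(-3.1984140128852045), np.float64(-7.264170118609332), array([-0.93362081,  0.35826272]), array([-0.35826272, -0.93362081]))
0.2 (np.int64(31), np.float64(-9.187273117450497), np.float64(4.288372898383387), np.float64(-1.7056516574480198), np.float64(-6.879841895063651), array([-0.93362081,  0.35826272]), array([-0.35826272, -0.93362081]))
0.24 (np.int64(34), np.float64(-7.973709728376401), np.float64(4.773716120788154), np.float64(-1.216699914240631), np.float64(-5.374952944173273), array([-0.93362081,  0.35826272]), array([-0.35826272, -0.93362081]))
0.27 (np.int64(30), np.float64(-6.3505426586457485), np.float64(4.566614991939363), np.float64(-1.0877802839719803), np.float64(-6.086108662072034), array([-0.93362081,  0.35826272]), array([-0.35826272, -0.93362081]))
```

Emit:
apply_moves(targets=[{"translation": [-0.0025, 0, -0.005], "turn": 0, "fingers": 1}, {"translation": [-0.0025, 0.0005, -0.005], "turn": 0, "fingers": 1}, {"translation": [0, 0, -0.004], "turn": 0, "fingers": 1}, {"translation": [0, 0, 0], "turn": 0, "fingers": 1}, {"translation": [0, 0, 0], "turn": 0, "fingers": 1}, {"translation": [0, 0, 0], "turn": 0, "fingers": 1}])

```text
t: 19.52
tcp_pos: [0.5791, -0.0579, 0.2862]
ee_rot: [180.0, -0.0, -157.5]
contact_force: [0.6, -0.9, -2.6]
grip_width: 0.101
finger_force: 78.6
```

```bash
cat >> key.py <<'E'
def lat(zs,c=(.5597,-.0684),rad=.03):
    im,D,C=snap('side'); K,d,R,t=C; o=-R.T@t
    v,u=np.mgrid[0:420,0:560]; p=cv2.undistortPoints(np.stack([u,v],-1).reshape(-1,1,2).astype(float),K,d)[:,0]
    X=o+(np.c_[p,np.ones(len(p))]@R)*D.reshape(-1,1); w=np.array(c)-o[:2]; w/=np.linalg.norm(w); per=np.array([w[1],-w[0]]); P=X[:,:2]-c
    for z in zs:
        k=(abs(X[:,2]-z)<.008)&(np.hypot(*P.T)<rad)&(D.ravel()>0); a=P[k]@per; b=np.median(P[k]@w)+.0055; a=np.median(a)
        print('z %.3f n %d lat %.1f deep %.1f -> world off mm'%(z,k.sum(),a*1e3,b*1e3),((a*per+b*w)*1e3).round(1))
E
python3 - <<'E'
from key import *
s,im,X,T=look(); bartilt(T); lat((.155,.165,.18,.2,.22,.24,.26))
E
```

```text
t 19.5167 [ 0.5791 -0.0579  0.2862] [ 180.     -0.   -157.47] F [ 0.6 -0.9 -2.6] M [ 0.019 -0.081  0.006] w 0.101 ff 78.6
bar x 0.04 747 [ 0.0501  0.0011 -0.0085]
bar x 0.06 783 [ 0.0601  0.0011 -0.0082]
bar x 0.07 820 [ 0.0702  0.001  -0.0079]
bar x 0.08 584 [ 0.0785  0.001  -0.0076]
z 0.155 n 29 lat 0.7 deep -0.0 -> world off mm [-0.7  0.3]
z 0.165 n 25 lat 1.2 deep -0.2 -> world off mm [-1.   0.6]
z 0.180 n 26 lat 2.4 deep -0.1 -> world off mm [-2.2  0.9]
z 0.200 n 31 lat 3.4 deep 0.9 -> world off mm [-3.5  0.4]
z 0.220 n 29 lat 2.8 deep 0.7 -> world off mm [-2.9  0.4]
z 0.240 n 28 lat 4.2 deep 1.4 -> world off mm [-4.5  0.3]
z 0.260 n 34 lat 4.5 deep 2.0 -> world off mm [-4.9 -0.2]
```

Emit:
apply_moves(targets=[{"translation": [0, 0, -0.004], "turn": 0, "fingers": 1}, {"translation": [0, 0, -0.003], "turn": 0, "fingers": 1}, {"translation": [0, 0, -0.003], "turn": 0, "fingers": 1}, {"translation": [0, 0, 0], "turn": 0, "fingers": 1}, {"translation": [0, 0, 0], "turn": 0, "fingers": 1}])

```text
t: 20.03
tcp_pos: [0.579, -0.0581, 0.2758]
ee_rot: [-180.0, -0.0, -157.5]
contact_force: [1.3, -0.6, -3.3]
grip_width: 0.1
finger_force: 78.6
```

Emit:
apply_moves(targets=[{"translation": [0, 0, -0.003], "turn": 0, "fingers": 1}, {"translation": [0, 0, -0.002], "turn": 0, "fingers": 1}, {"translation": [0, 0, 0], "turn": 0, "fingers": 1}, {"translation": [0, 0, 0], "turn": 0, "fingers": 1}])

```text
t: 20.37
tcp_pos: [0.579, -0.058, 0.271]
ee_rot: [-180.0, -0.0, -157.5]
contact_force: [1.0, -1.7, -2.9]
grip_width: 0.101
finger_force: 78.6
```

Emit:
apply_moves(targets=[{"translation": [0.001, 0, -0.003], "turn": 0, "fingers": 1}, {"translation": [0.001, 0, -0.003], "turn": 0, "fingers": 1}, {"translation": [0.001, 0, -0.002], "turn": 0, "fingers": 1}, {"translation": [0, 0, 0], "turn": 0, "fingers": 1}, {"translation": [0, 0, 0], "turn": 0, "fingers": 1}])

```text
t: 20.78
tcp_pos: [0.5817, -0.0578, 0.2627]
ee_rot: [180.0, -0.1, -157.5]
contact_force: [-1.1, -0.5, -2.2]
grip_width: 0.103
finger_force: 78.6
```

```bash
python3 - <<'E'
from key import *
s,im,X,T=look(); bartilt(T); lat((.145,.155,.165,.18,.2,.22,.24,.26))
E
```

```text
t 20.7833 [ 0.5817 -0.0578  0.2627] [ 1.7995e+02 -7.0000e-02 -1.5747e+02] F [-1.1 -0.5 -2.2] M [-0.114  0.09   0.008] w 0.103 ff 78.6
bar x 0.04 755 [ 0.0501  0.0011 -0.009 ]
bar x 0.06 773 [ 0.0601  0.0007 -0.0088]
bar x 0.07 832 [ 0.0701  0.001  -0.0086]
bar x 0.08 594 [ 0.0784  0.001  -0.0084]
z 0.145 n 23 lat -0.2 deep 0.5 -> world off mm [-0.  -0.6]
z 0.155 n 23 lat 0.5 deep 0.4 -> world off mm [-0.6 -0.2]
z 0.165 n 29 lat 1.2 deep 0.9 -> world off mm [-1.4 -0.4]
z 0.180 n 26 lat 0.1 deep 0.8 -> world off mm [-0.4 -0.8]
z 0.200 n 25 lat 1.3 deep 0.2 -> world off mm [-1.3  0.3]
z 0.220 n 31 lat 0.8 deep 1.9 -> world off mm [-1.4 -1.5]
z 0.240 n 27 lat 3.7 deep 0.8 -> world off mm [-3.7  0.6]
z 0.260 n 46 lat 6.1 deep -0.2 -> world off mm [-5.6  2.4]
```

Emit:
apply_moves(targets=[{"translation": [0.0005, 0, -0.003], "turn": 0, "fingers": 1}, {"translation": [0.0005, 0, -0.002], "turn": 0, "fingers": 1}, {"translation": [0, 0, -0.001], "turn": 0, "fingers": 1}, {"translation": [0, 0, 0], "turn": 0, "fingers": 1}, {"translation": [0, 0, 0], "turn": 0, "fingers": 1}])

```text
t: 21.3
tcp_pos: [0.5844, -0.0581, 0.2596]
ee_rot: [-179.9, 0.2, -157.5]
contact_force: [-0.9, -0.7, 6.0]
grip_width: 0.102
finger_force: 79.5
```

```bash
python3 - <<'E'
from key import *
s,im,X,T=look(); bartilt(T)
m=(abs(T[:,1])<.012)&(T[:,0]>.035)&(T[:,0]<.083)&(T[:,2]>-.03)&(T[:,2]<.01); b=X[m]
for q in(50,80,90,95): print(q,np.percentile(b[:,2],q).round(4))
E
```

```text
t 21.3 [ 0.5844 -0.0581  0.2596] [-179.87    0.19 -157.47] F [-0.9 -0.7  6. ] M [-0.027  0.235 -0.015] w 0.102 ff 79.5
bar x 0.04 754 [ 0.0502  0.0011 -0.0102]
bar x 0.06 791 [ 0.0601  0.0011 -0.01  ]
bar x 0.07 855 [ 0.0701  0.0011 -0.0101]
bar x 0.08 600 [ 0.0783  0.0011 -0.01  ]
50 0.2695
80 0.2704
90 0.2707
95 0.271
```

Emit:
apply_moves(targets=[{"translation": [0, 0, 0], "turn": 0, "fingers": 0.75}, {"translation": [0, 0, 0], "turn": 0, "fingers": 0.6}, {"translation": [0, 0, 0], "turn": 0, "fingers": 0.5}, {"translation": [0, 0, 0], "turn": 0, "fingers": 0.5}, {"translation": [0, 0, 0.02], "turn": 0, "fingers": 0.5}, {"translation": [0, 0, 0.025], "turn": 0, "fingers": 0.5}, {"translation": [0, 0, 0], "turn": 0, "fingers": 0.5}, {"translation": [0, 0, 0], "turn": 0, "fingers": 0.5}])

```text
t: 22.02
tcp_pos: [0.5842, -0.058, 0.3042]
ee_rot: [-179.9, 0.2, -157.5]
contact_force: [-0.1, -0.8, 0.2]
grip_width: 0.497
finger_force: 0.0
```

```bash
cat >> key.py <<'E'
def bar(h=.255):
    s,im,X,T=look(); m=(X[:,2]>h)&(X[:,2]<.29)&(np.hypot(X[:,0]-.56,X[:,1]+.068)<.08)&~((T[:,0]<.02)&(T[:,2]<-.0))
    m&=(T[:,2]>.005)if s['tcp_pos'][2]>.295 else m
    b=X[m]; c=(b.min(0)+b.max(0))/2; u,S,vt=np.linalg.svd(b[:,:2]-b[:,:2].mean(0),full_matrices=False); d=vt[0]*np.sign(vt[0][0])
    a=(b[:,:2]-[.5597,-.0684])@d; e=(b[:,:2]-[.5597,-.0684])@[-d[1],d[0]]
    print('bar n',m.sum(),'ang',np.degrees(np.arctan2(d[1],d[0])).round(2),'along',np.percentile(a,[1,99]).round(4),'off',np.median(e).round(4))
    for lo in np.arange(-.06,.06,.015):
        k=(a>=lo)&(a<lo+.015)
        if k.sum()>5: print('  a %.3f n %d e %.4f top %.4f'%(lo,k.sum(),np.median(e[k]),np.percentile(b[k][:,2],90)))
    return im
E
python3 - <<'E'
from key import *
im=bar(); save('w5.png',im,s=1.4)
lat((.145,.165,.18,.2,.22,.24))
E
```

```text
t 22.0167 [ 0.5842 -0.058   0.3042] [-179.87    0.19 -157.47] F [-0.1 -0.8  0.2] M [ 0.014 -0.024  0.078] w 0.497 ff 0.0
bar n 4779 ang 21.13 along [-0.0708  0.0349] off 0.0039
  a -0.060 n 703 e 0.0039 top 0.2663
  a -0.045 n 683 e 0.0038 top 0.2681
  a -0.030 n 750 e 0.0039 top 0.2698
  a -0.015 n 658 e 0.0040 top 0.2716
  a 0.000 n 599 e 0.0039 top 0.2732
  a 0.015 n 575 e 0.0039 top 0.2751
  a 0.030 n 238 e 0.0038 top 0.2760
z 0.145 n 26 lat 2.6 deep 2.8 -> world off mm [-3.4 -1.7]
z 0.165 n 25 lat 3.8 deep 4.2 -> world off mm [-5.1 -2.6]
z 0.180 n 32 lat 7.2 deep 5.2 -> world off mm [-8.6 -2.3]
z 0.200 n 28 lat 9.3 deep 5.3 -> world off mm [-10.6  -1.6]
z 0.220 n 30 lat 10.4 deep 7.0 -> world off mm [-12.2  -2.8]
z 0.240 n 28 lat 12.2 deep 8.1 -> world off mm [-14.3  -3.1]
```

View pics/w5.png

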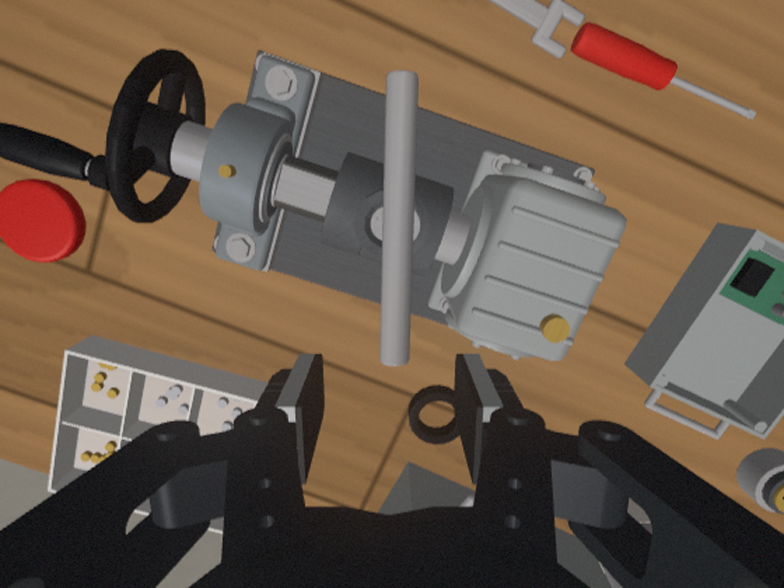

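Emit:
apply_moves(targets=[{"translation": [-0.0083, -0.0016, 0], "turn": -0.013, "fingers": 0.6}, {"translation": [-0.0083, -0.0016, 0], "turn": -0.012, "fingers": 0.6}, {"translation": [0, 0, -0.02], "turn": 0, "fingers": 0.65}, {"translation": [0, 0, -0.02], "turn": 0, "fingers": 0.65}, {"translation": [0, 0, -0.009], "turn": 0, "fingers": 0.65}, {"translation": [0, 0, 0], "turn": 0, "fingers": 0.7}, {"translation": [0, 0, 0], "turn": 0, "fingers": 0.8}, {"translation": [0, 0, 0], "turn": 0, "fingers": 1}], grip_force=30)

```text
t: 22.78
tcp_pos: [0.5666, -0.0612, 0.2539]
ee_rot: [-180.0, 0.0, -158.9]
contact_force: [-0.1, 0.0, -3.6]
grip_width: 0.123
finger_force: 29.7
```

Emit:
apply_moves(targets=[{"translation": [0, 0, 0], "turn": 0, "fingers": 1}, {"translation": [0, 0, 0], "turn": 0, "fingers": 1}, {"translation": [0, 0, 0], "turn": 0, "fingers": 1}])

```text
t: 23.03
tcp_pos: [0.5667, -0.0612, 0.2539]
ee_rot: [-180.0, 0.0, -158.9]
contact_force: [-0.6, 0.5, -1.0]
grip_width: 0.126
finger_force: 29.8
```

```bash
python3 - <<'E'
from key import *
s,im,X,T=look(); bartilt(T); lat((.145,.165,.18,.2,.22,.24))
E
```

```text
t 23.0333 [ 0.5667 -0.0612  0.2539] [-1.7997e+02  3.0000e-02 -1.5890e+02] F [-0.6  0.5 -1. ] M [-0.119 -0.011 -0.   ] w 0.126 ff 29.8
bar x 0.04 795 [ 0.0501  0.0007 -0.0127]
bar x 0.06 822 [ 0.06    0.0007 -0.0116]
bar x 0.07 859 [ 0.0698  0.0007 -0.0105]
bar x 0.08 454 [ 0.0776  0.0007 -0.0097]
z 0.145 n 25 lat 2.2 deep 2.3 -> world off mm [-2.9 -1.4]
z 0.165 n 29 lat 4.0 deep 4.4 -> world off mm [-5.4 -2.7]
z 0.180 n 29 lat 5.6 deep 4.9 -> world off mm [-7.  -2.5]
z 0.200 n 28 lat 9.1 deep 5.5 -> world off mm [-10.5  -1.8]
z 0.220 n 27 lat 10.5 deep 5.7 -> world off mm [-11.9  -1.5]
z 0.240 n 27 lat 12.3 deep 6.3 -> world off mm [-13.8  -1.4]
```

Emit:
apply_moves(targets=[{"translation": [0.0045, 0.001, -0.001], "turn": 0, "fingers": 1}, {"translation": [0.0045, 0.001, -0.001], "turn": 0, "fingers": 1}, {"translation": [0.004, 0.001, -0.001], "turn": 0, "fingers": 1}, {"translation": [0.004, 0, 0], "turn": 0, "fingers": 1}, {"translation": [0, 0, 0], "turn": 0, "fingers": 1}, {"translation": [0, 0, 0], "turn": 0, "fingers": 1}])

```text
t: 23.63
tcp_pos: [0.5845, -0.0582, 0.2513]
ee_rot: [-179.9, 0.1, -158.9]
contact_force: [-1.3, -0.5, 5.6]
grip_width: 0.126
finger_force: 30.5
```

```bash
python3 - <<'E'
from key import *
s,im,X,T=look(); bartilt(T); lat((.145,.165,.18,.2,.22,.24))
m=(abs(T[:,1])<.012)&(T[:,0]>.035)&(T[:,0]<.083)&(T[:,2]>-.03)&(T[:,2]<.01); b=X[m]; print(np.percentile(b[:,2],90),T[m][:,0].max())
E
```

```text
t 23.6333 [ 0.5845 -0.0582  0.2513] [-1.7993e+02  1.0000e-01 -1.5889e+02] F [-1.3 -0.5  5.6] M [-0.124  0.231 -0.037] w 0.126 ff 30.5
bar x 0.04 834 [ 0.05    0.0011 -0.0186]
bar x 0.06 915 [ 0.0601  0.001  -0.0185]
bar x 0.07 971 [ 0.07    0.001  -0.0185]
bar x 0.08 606 [ 0.078   0.001  -0.0184]
z 0.145 n 27 lat -0.2 deep -0.2 -> world off mm [0.2 0.1]
z 0.165 n 25 lat -1.4 deep 0.1 -> world off mm [ 1.3 -0.6]
z 0.180 n 26 lat -0.1 deep -0.3 -> world off mm [0.2 0.2]
z 0.200 n 27 lat -1.0 deep 0.6 -> world off mm [ 0.7 -1. ]
z 0.220 n 26 lat 0.2 deep -0.8 -> world off mm [0.1 0.9]
z 0.240 n 26 lat 1.3 deep -0.9 -> world off mm [-0.9  1.3]
0.2709441725908149 0.08143145438892302
```

Emit:
apply_moves(targets=[{"translation": [0, 0, 0], "turn": 0, "fingers": 1}, {"translation": [0, 0, 0], "turn": 0, "fingers": 1}, {"translation": [0.00056, -0.0015, 0], "turn": -0.06, "fingers": 1}, {"translation": [0.00046, -0.00153, 0], "turn": -0.06, "fingers": 1}, {"translation": [0.00037, -0.00156, 0], "turn": -0.06, "fingers": 1}, {"translation": [0.00028, -0.00158, 0], "turn": -0.06, "fingers": 1}, {"translation": [0, 0, 0], "turn": 0, "fingers": 1}, {"translation": [0, 0, 0], "turn": 0, "fingers": 1}], grip_force=80)

```text
t: 24.4
tcp_pos: [0.5856, -0.0644, 0.2514]
ee_rot: [-180.0, 0.1, -172.6]
contact_force: [-1.8, 0.0, 5.1]
grip_width: 0.109
finger_force: 78.9
```

```bash
python3 - <<'E'
from key import *
s,im,X,T=look(); bartilt(T); lat((.145,.165,.18,.2,.22,.24))
E
```

```text
t 24.4 [ 0.5856 -0.0644  0.2514] [-1.7995e+02  9.0000e-02 -1.7259e+02] F [-1.8  0.   5.1] M [-0.029  0.341  0.403] w 0.109 ff 78.9
bar x 0.04 846 [ 0.0501  0.0002 -0.0184]
bar x 0.06 897 [ 0.06   -0.0002 -0.0183]
bar x 0.07 962 [ 0.0702 -0.0005 -0.0184]
bar x 0.08 622 [ 0.0781 -0.0005 -0.0183]
z 0.145 n 25 lat -0.2 deep 0.6 -> world off mm [-0.  -0.6]
z 0.165 n 19 lat 0.7 deep 0.4 -> world off mm [-0.8 -0.1]
z 0.180 n 28 lat -0.1 deep 1.0 -> world off mm [-0.2 -1. ]
z 0.200 n 22 lat -0.1 deep 0.4 -> world off mm [-0.1 -0.4]
z 0.220 n 25 lat 0.1 deep 0.3 -> world off mm [-0.2 -0.3]
z 0.240 n 28 lat -0.8 deep -0.3 -> world off mm [0.8 0. ]
```

Emit:
apply_moves(targets=[{"translation": [0.00018, -0.00159, 0], "turn": -0.06, "fingers": 1}, {"translation": [9e-05, -0.0016, 0], "turn": -0.06, "fingers": 1}, {"translation": [-1e-05, -0.0016, 0], "turn": -0.06, "fingers": 1}, {"translation": [-0.00011, -0.0016, 0], "turn": -0.06, "fingers": 1}, {"translation": [-0.0002, -0.00159, 0], "turn": -0.06, "fingers": 1}, {"translation": [-0.0003, -0.00157, 0], "turn": -0.06, "fingers": 1}, {"translation": [-0.00039, -0.00155, 0], "turn": -0.06, "fingers": 1}, {"translation": [-0.00048, -0.00153, 0], "turn": -0.06, "fingers": 1}])

```text
t: 25.17
tcp_pos: [0.5846, -0.0771, 0.2514]
ee_rot: [-180.0, 0.1, 159.8]
contact_force: [-0.3, 0.2, 6.5]
grip_width: 0.105
finger_force: 78.9
```

Emit:
apply_moves(targets=[{"translation": [-0.00057, -0.0015, 0], "turn": -0.06, "fingers": 1}, {"translation": [-0.00066, -0.00146, 0], "turn": -0.06, "fingers": 1}, {"translation": [-0.00075, -0.00142, 0], "turn": -0.06, "fingers": 1}, {"translation": [0, 0, 0], "turn": 0, "fingers": 1}, {"translation": [0, 0, 0], "turn": 0, "fingers": 1}])

```text
t: 25.58
tcp_pos: [0.5827, -0.0814, 0.2515]
ee_rot: [180.0, 0.1, 149.6]
contact_force: [-0.1, -0.3, 5.6]
grip_width: 0.104
finger_force: 78.9
```

```bash
python3 - <<'E'
from key import *
s,im,X,T=look(); bartilt(T); lat((.145,.165,.18,.2,.22,.24))
E
```

```text
t 25.5833 [ 0.5827 -0.0814  0.2515] [1.7996e+02 1.3000e-01 1.4959e+02] F [-0.1 -0.3  5.6] M [-0.01   0.296  0.396] w 0.104 ff 78.9
bar x 0.04 848 [ 0.0501  0.0004 -0.0181]
bar x 0.06 882 [ 0.0602  0.     -0.0182]
bar x 0.07 956 [ 0.0703 -0.0003 -0.0181]
bar x 0.08 692 [ 0.0785 -0.0003 -0.018 ]
z 0.145 n 24 lat -0.1 deep 1.5 -> world off mm [-0.5 -1.4]
z 0.165 n 28 lat 0.6 deep 0.7 -> world off mm [-0.8 -0.5]
z 0.180 n 28 lat -0.4 deep 0.6 -> world off mm [ 0.1 -0.7]
z 0.200 n 31 lat 0.6 deep 0.1 -> world off mm [-0.6  0.2]
z 0.220 n 29 lat -0.1 deep 0.3 -> world off mm [-0.  -0.4]
z 0.240 n 28 lat -0.5 deep 0.4 -> world off mm [ 0.4 -0.6]
```

Emit:
apply_moves(targets=[{"translation": [-0.00083, -0.00137, 0], "turn": -0.06, "fingers": 1}, {"translation": [-0.00091, -0.00132, 0], "turn": -0.06, "fingers": 1}, {"translation": [-0.0005, -0.00063, 0], "turn": -0.03, "fingers": 1}, {"translation": [0, 0, 0], "turn": 0, "fingers": 1}])

```text
t: 26.02
tcp_pos: [0.5805, -0.0847, 0.2515]
ee_rot: [179.9, 0.1, 141.0]
contact_force: [0.5, -0.6, 4.8]
grip_width: 0.102
finger_force: 78.8
```

```bash
python3 - <<'E'
from key import *
s,im,X,T=look(); bartilt(T)
E
```

```text
t 26.0167 [ 0.5805 -0.0847  0.2515] [1.7992e+02 1.4000e-01 1.4095e+02] F [ 0.5 -0.6  4.8] M [0.13  0.149 0.43 ] w 0.102 ff 78.8
bar x 0.04 845 [ 0.05    0.0003 -0.0182]
bar x 0.06 880 [ 0.0601 -0.     -0.0181]
bar x 0.07 960 [ 0.0702 -0.0003 -0.0179]
bar x 0.08 720 [ 0.0786 -0.0003 -0.0179]
```

Emit:
apply_moves(targets=[{"translation": [-0.0005, -0.00062, 0], "turn": -0.03, "fingers": 1}, {"translation": [-0.00051, -0.00061, 0], "turn": -0.03, "fingers": 1}, {"translation": [-0.00053, -0.0006, 0], "turn": -0.03, "fingers": 1}, {"translation": [-0.00054, -0.00058, 0], "turn": -0.03, "fingers": 1}, {"translation": [0, 0, 0], "turn": 0, "fingers": 1}])

```text
t: 26.48
tcp_pos: [0.5785, -0.0871, 0.2516]
ee_rot: [179.9, 0.1, 134.1]
contact_force: [1.3, -0.1, 5.1]
grip_width: 0.112
finger_force: 78.8
```

```bash
python3 - <<'E'
from key import *
s,im,X,T=look(); bartilt(T)
E
```

```text
t 26.4833 [ 0.5785 -0.0871  0.2516] [1.7990e+02 1.4000e-01 1.3409e+02] F [ 1.3 -0.1  5.1] M [0.039 0.138 0.385] w 0.112 ff 78.8
bar x 0.04 841 [ 0.0501  0.0003 -0.018 ]
bar x 0.06 879 [ 0.0601 -0.0001 -0.018 ]
bar x 0.07 949 [ 0.07   -0.0004 -0.018 ]
bar x 0.08 735 [ 0.0787 -0.0004 -0.0178]
```

Emit:
apply_moves(targets=[{"translation": [-0.00057, -0.00056, 0], "turn": -0.03, "fingers": 1}, {"translation": [-0.00058, -0.00055, 0], "turn": -0.03, "fingers": 1}, {"translation": [-0.0006, -0.00053, 0], "turn": -0.03, "fingers": 1}, {"translation": [-0.00061, -0.00052, 0], "turn": -0.03, "fingers": 1}, {"translation": [0, 0, 0], "turn": 0, "fingers": 1}])

```text
t: 26.95
tcp_pos: [0.5762, -0.0893, 0.2516]
ee_rot: [179.9, 0.1, 127.2]
contact_force: [0.0, -0.9, 6.7]
grip_width: 0.109
finger_force: 78.8
```

```bash
python3 - <<'E'
from key import *
s,im,X,T=look(); bartilt(T); lat((.145,.18,.22))
E
```

```text
t 26.95 [ 0.5762 -0.0893  0.2516] [1.7988e+02 1.3000e-01 1.2721e+02] F [ 0.  -0.9  6.7] M [0.158 0.099 0.427] w 0.109 ff 78.8
bar x 0.04 837 [ 0.0501  0.0002 -0.0181]
bar x 0.06 897 [ 0.0601 -0.0001 -0.018 ]
bar x 0.07 939 [ 0.0701 -0.0004 -0.0179]
bar x 0.08 741 [ 0.0787 -0.0004 -0.0178]
z 0.145 n 28 lat -0.3 deep 0.5 -> world off mm [ 0.1 -0.5]
z 0.180 n 23 lat -0.0 deep -0.1 -> world off mm [0.1 0. ]
z 0.220 n 28 lat 0.2 deep 0.0 -> world off mm [-0.2  0. ]
```

Emit:
apply_moves(targets=[{"translation": [-0.00064, -0.00049, 0], "turn": -0.03, "fingers": 1}, {"translation": [-0.00065, -0.00047, 0], "turn": -0.03, "fingers": 1}, {"translation": [-0.00066, -0.00045, 0], "turn": -0.03, "fingers": 1}, {"translation": [-0.00068, -0.00043, 0], "turn": -0.03, "fingers": 1}, {"translation": [0, 0, 0], "turn": 0, "fingers": 1}])

```text
t: 27.47
tcp_pos: [0.5736, -0.0911, 0.2516]
ee_rot: [179.9, 0.1, 120.3]
contact_force: [0.5, -0.3, 5.7]
grip_width: 0.108
finger_force: 78.8
```

```bash
python3 - <<'E'
from key import *
s,im,X,T=look(); bartilt(T); lat((.145,.18,.22))
E
```

```text
t 27.4667 [ 0.5736 -0.0911  0.2516] [1.7986e+02 1.2000e-01 1.2033e+02] F [ 0.5 -0.3  5.7] M [0.118 0.07  0.363] w 0.108 ff 78.8
bar x 0.04 832 [ 0.0501  0.0002 -0.018 ]
bar x 0.06 881 [ 0.06   -0.0002 -0.018 ]
bar x 0.07 956 [ 0.0702 -0.0005 -0.0179]
bar x 0.08 743 [ 0.0788 -0.0005 -0.0178]
z 0.145 n 24 lat -0.1 deep 0.8 -> world off mm [-0.2 -0.8]
z 0.180 n 29 lat -0.5 deep -0.6 -> world off mm [0.7 0.4]
z 0.220 n 26 lat -0.0 deep 0.3 -> world off mm [-0.1 -0.3]
```

Emit:
apply_moves(targets=[{"translation": [-0.00069, -0.0004, 0], "turn": -0.03, "fingers": 1}, {"translation": [-0.0007, -0.00038, 0], "turn": -0.03, "fingers": 1}, {"translation": [-0.00071, -0.00036, 0], "turn": -0.03, "fingers": 1}, {"translation": [0, 0, 0], "turn": 0, "fingers": 1}])

```text
t: 27.9
tcp_pos: [0.5716, -0.0923, 0.2516]
ee_rot: [179.8, 0.1, 115.2]
contact_force: [0.0, -0.7, 4.6]
grip_width: 0.105
finger_force: 78.8
```

```bash
python3 - <<'E'
from key import *
s,im,X,T=look(); bartilt(T); lat((.145,.18,.22))
E
```

```text
t 27.9 [ 0.5716 -0.0923  0.2516] [1.7984e+02 1.1000e-01 1.1518e+02] F [ 0.  -0.7  4.6] M [0.072 0.028 0.434] w 0.105 ff 78.8
bar x 0.04 838 [ 0.0502  0.0001 -0.018 ]
bar x 0.06 884 [ 0.06   -0.0003 -0.0179]
bar x 0.07 943 [ 0.07   -0.0006 -0.0178]
bar x 0.08 757 [ 0.0788 -0.0006 -0.0177]
z 0.145 n 26 lat -0.1 deep 0.1 -> world off mm [ 0.  -0.1]
z 0.180 n 29 lat -0.0 deep 0.8 -> world off mm [-0.3 -0.8]
z 0.220 n 26 lat 0.2 deep 0.1 -> world off mm [-0.2  0. ]
```

Emit:
apply_moves(targets=[{"translation": [-0.00072, -0.00034, 0], "turn": -0.03, "fingers": 1}, {"translation": [-0.00073, -0.00032, 0], "turn": -0.03, "fingers": 1}, {"translation": [0, 0, 0], "turn": 0, "fingers": 1}])

```text
t: 28.25
tcp_pos: [0.5702, -0.0929, 0.2516]
ee_rot: [179.8, 0.1, 111.8]
contact_force: [0.4, 0.5, 5.4]
grip_width: 0.106
finger_force: 79.2
```

```bash
python3 - <<'E'
from key import *
s,im,X,T=look(); bartilt(T); lat((.145,.18,.22))
E
```

```text
t 28.25 [ 0.5702 -0.0929  0.2516] [1.7982e+02 1.1000e-01 1.1176e+02] F [0.4 0.5 5.4] M [0.053 0.004 0.511] w 0.106 ff 79.2
bar x 0.04 837 [ 0.0501 -0.0003 -0.018 ]
bar x 0.06 881 [ 0.06   -0.0007 -0.0179]
bar x 0.07 940 [ 0.07   -0.001  -0.0178]
bar x 0.08 765 [ 0.0788 -0.0013 -0.0176]
z 0.145 n 24 lat 0.2 deep -0.1 -> world off mm [-0.1  0.1]
z 0.180 n 24 lat -0.1 deep 0.8 -> world off mm [-0.2 -0.8]
z 0.220 n 30 lat 0.2 deep 0.2 -> world off mm [-0.3 -0.1]
```

Emit:
apply_moves(targets=[{"translation": [-0.00074, -0.0003, 0], "turn": -0.03, "fingers": 1}, {"translation": [0, 0, 0], "turn": 0, "fingers": 1}])

```text
t: 28.52
tcp_pos: [0.5696, -0.0932, 0.2516]
ee_rot: [179.8, 0.1, 110.1]
contact_force: [0.6, -0.3, 5.0]
grip_width: 0.106
finger_force: 80.1
```

```bash
python3 - <<'E'
from key import *
s,im,X,T=look(); bartilt(T)
E
```

```text
t 28.5167 [ 0.5696 -0.0932  0.2516] [1.7981e+02 1.2000e-01 1.1009e+02] F [ 0.6 -0.3  5. ] M [ 0.153 -0.017  0.693] w 0.106 ff 80.1
bar x 0.04 832 [ 0.05   -0.0011 -0.018 ]
bar x 0.06 889 [ 0.06   -0.0015 -0.0178]
bar x 0.07 935 [ 0.0701 -0.0018 -0.0178]
bar x 0.08 773 [ 0.0788 -0.0021 -0.0176]
```

Emit:
apply_moves(targets=[{"translation": [0, 0, 0], "turn": 0.03, "fingers": 0.8}, {"translation": [0, 0, 0], "turn": 0, "fingers": 0.6}, {"translation": [0, 0, 0], "turn": 0, "fingers": 0.5}, {"translation": [0, 0, 0], "turn": 0, "fingers": 0.5}, {"translation": [0, 0, 0.02], "turn": 0, "fingers": 0.5}, {"translation": [0, 0, 0.03], "turn": 0, "fingers": 0.4}, {"translation": [0, 0, 0.03], "turn": 0, "fingers": 0.3}, {"translation": [0, 0, 0.01], "turn": 0, "fingers": 0.3}])

```text
t: 29.23
tcp_pos: [0.5702, -0.0936, 0.3454]
ee_rot: [179.7, 0.3, 111.7]
contact_force: [-0.3, -0.0, 0.7]
grip_width: 0.704
finger_force: 0.0
```

Emit:
apply_moves(targets=[{"translation": [0, -0.02, 0], "turn": 0, "fingers": 0}, {"translation": [0, -0.02, 0], "turn": 0, "fingers": 0}, {"translation": [0, -0.02, 0], "turn": 0, "fingers": 0}, {"translation": [0, -0.01, 0], "turn": 0, "fingers": 0}, {"translation": [0, 0, 0], "turn": 0, "fingers": 0}, {"translation": [0, 0, 0], "turn": 0, "fingers": 0}, {"translation": [0, 0, 0], "turn": 0, "fingers": 0}, {"translation": [0, 0, 0], "turn": 0, "fingers": 0}])

```text
t: 29.9
tcp_pos: [0.5684, -0.1621, 0.3401]
ee_rot: [180.0, -0.0, 111.8]
contact_force: [-0.2, 0.1, 0.5]
grip_width: 1.003
finger_force: 0.0
```

```bash
python3 - <<'E'
from key import *
print(flat()); print(flat())
im=bar(); im2,D,C=snap('side'); 
o=np.zeros((600,800,3),np.uint8); o[:300,:400]=cv2.resize(im,(400,300)); o[:300,400:]=cv2.resize(im2,(400,300)); im3,_,_=snap('top'); o[300:,:400]=cv2.resize(im3,(400,300)); o[300:,400:]=cv2.resize(im2[110:290,150:390],(400,300)); save('fin.png',o)
E
```

```text
(np.int64(479), array([-0.07262409,  0.13279227]), array([-0.01249067,  0.0128812 ]))
(np.int64(471), array([-0.76546183, -0.09213238]), array([-0.01241545,  0.01271631]))
t 30.0 [ 0.5684 -0.1621  0.3403] [ 1.7999e+02 -1.0000e-02  1.1178e+02] F [-0.2  0.7 -0.2] M [-0.055 -0.05   0.046] w 1.001 ff 0.0
bar n 3425 ang -60.53 along [-0.0416  0.0494] off -0.0026
  a -0.045 n 510 e -0.0027 top 0.2702
  a -0.030 n 573 e -0.0024 top 0.2706
  a -0.015 n 678 e -0.0025 top 0.2709
  a 0.000 n 535 e -0.0026 top 0.2715
  a 0.015 n 494 e -0.0025 top 0.2719
  a 0.030 n 469 e -0.0026 top 0.2724
  a 0.045 n 166 e -0.0026 top 0.2724
```

View pics/fin.png

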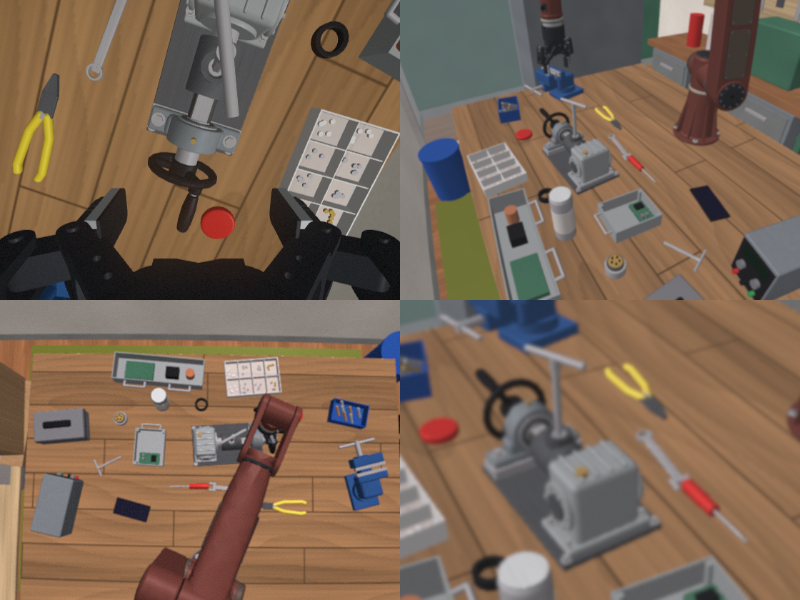

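```bash
python3 -c "
from bench import r
print(r.finish_job())"
```

```text
the job is handed in; nothing more can be done
None
```

The job is handed in at about 30 s of the 69 s: the flat faces up to within about 0.8°, the screw is turned clockwise to its stop (torque rose from 0.43 to 0.69 N m with no further turn), the key stands fully home, and the last pictures show the other things where they were.

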